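# Uncover the modules in the test fixture and contact them

## Robot

A 7-joint arm with a two-finger parallel gripper is mounted at the origin on the work surface. World frame = base frame: x ahead of the robot, y to its left, z up, the work surface at z = 0. Lengths are in m, angles in rad, forces in N, time in s.
With the tool pointing down it reaches from about 0.35 to 0.9 m from the base axis. Payload 8.1 kg.
Tool frame: the origin (TCP) lies on the front face of the gripper's body, between the roots of the fingers; the fingertips stand 73 mm ahead of it and the grasp point (between the pads) lies 54 mm ahead of it; z points along the fingers, y is the direction in which the jaws open and shut (so a half turn about z gives the same grasp; the last joint's range is limited). The gripper opens to 85 mm and grips with 20 to 120 N. Pads are 22 mm wide; open, the fingers measure 114 mm over their backs; the gripper's body (76 mm by 85 mm) begins 54 mm behind the grasp point. The pads swing forward as they close: fully open they stand 13 mm farther back than shut.
Start: joints at [1.232, 0.434, 0.025, 1.573, -0.012, 1.134, -0.075], TCP at [0.146, -0.608, 0.304] pointing down, gripper open.
Joint ranges: [-2.62, 2.62], [-0.44, 2.09], [-1.27, 1.32], [0.08, 2.57], [-1.32, 4.46], [0.12, 2], [-2.74, 2.74]. Speed limits (rad/s): [2.22, 2.22, 3.01, 3.01, 3.14, 3.14, 3.14].

## Interface

Orientations are given as a unit quaternion [w, x, y, z].
In Python, from bench import sensors, eyes, manip, spot_in, tip_of gives the robot as it stands.
- The arm moves only by the tool move_arm, never from a script. Its argument "targets" is a list of rows, each a list of 5 numbers: the shift along the tool's x, y, z in cm, then the turn about the tool's z in degrees, then the gripper's target within -1 to 1 (fully open at 1, half-way at 0, shut at -1). In form: [[tx, ty, tz, twist, hand], ...]. A call has 1 to 12 rows; each row shifts and turns the commanded pose from where the row before left it, along the tool's axes as they then stand; what a row does not reach is not made up. A row lasts 1/12 s, in which the tool goes at most 41.7 mm and 7.16 degrees, less where a joint would pass 70% of its speed; a pose out of reach is approached as far as the arm can. A call is refused whole if a number of a shift passes 4.17 or a number of a turn 7.16, either way. A call with a gripper value outside its range is refused whole. The fingers move at their own pace and stop on an object; the grip force is fixed at half the most. Time passes only in rows, so rows that do not move let the fingers close. It gives the time, the measured TCP pose, the force and the opening at its end, in the units of the state.
- sensors.observe(): the state, without advancing time (a new reading comes with each control period).
- eyes.snapshot(name): name is "side" or "top"; returns a dict with "pixels" (480x640x3 uint8, red, green, blue), "fx", "fy", "cx", "cy" (pixels), "view" (4x4, takes a point from world to camera coordinates). Camera axes: x right, y down, z forward; pixel columns grow to the right and rows downward; lengths in m; the calibration is good to about 2 mm. A picture is of the moment at which its call begins. There is no depth.
- manip.job_done(): hands the job in, once; it reports no verdict.
Trained networks look in a picture, given as the dict that the camera call returned (one of the last four; its "shot" number tells which), for a name from the list of things; names that differ only in an ending like _2 or _b are one class to them, and where a whole thing is asked for, a point or a joint stands for the part that bears it (a point fixed in the world has none). Each returns a list of dicts, best first, with "score" (0 to 1); they miss things now and then, are a little off and sometimes report something else, mostly with a low value. They report only what shows in the picture. A call takes as long as a camera call. They do not tell look-alikes from the thing itself.
- spot_in(thing, picture): "extent" ([left, top, width, height] in pixels, round what is visible of it).
- tip_of(thing, picture): "location" ([column, row] in pixels: a listed point, or the origin of a listed thing).
The state is a dict: "time_s": time; "q": joint angles; "dq": joint speeds; "joint_torque": joint torques, N m; "tool_pos": TCP position; "ee_rot": TCP orientation; "wrist_force": force on the tool from outside, world axes, zero at the start; "ft_torque": the same for the moment, N m; "grip_width": finger opening in m.
Only numpy, scipy, OpenCV 4.12 (cv2) and the standard library are available. Lean on these libraries where they do the work, as an engineer would, in place of code of your own. Each camera call takes 0.05 s, during which the arm holds its last target.

## Task

Some of the modules in the test fixture still wear their tight metal shield covers. First lock the modules down: pull the index knob up, turn it clockwise and let it snap down into the other notch; then take every cover off its module without pulling any module out of its nest, and stand the covers upright (open side down) on the floor of the black tray. When all are off, pull the contact lever towards the robot all the way to its stop and ease it back slowly to rest, never letting it snap back; finally set the knob back to its released notch in the same way, with the modules still seated. Leave the other things on the bench alone.

Things in the scene. Friction and masses are not known exactly. Their poses are not given: they have to be found in the camera images.
- fixture: fixed dark steel plate 135 x 335 mm on feet, top face 45 mm above the bench. Origin on the bench below the nest row; x away from the robot, y along the row, z up. Nests at x 0; knob axis at x 0, y -145 mm; lever hinge line parallel to y at x +30, z 65 mm. A fixed lip (x 26 to 44 mm) holds the flanges' rear edges; sliding hold-down bar in front (x -49 to -35). Both are topped at z 55.5 mm: keep fingers above.
- index_knob (a joint): turn of the black wing knob (rad): 0 = released, 1.05 (60 degrees clockwise from above) = locked; stops at -0.06 and 1.11. Cannot turn while down in a notch: a land 7 mm high lies between the two, so pull up 9 mm or more, turn, let down. Locking slides both hold-down bars 10 mm in, 5 mm over the front and rear edges of all module flanges, so no module can lift.
- knob_pull (a joint): lift of the knob against its spring (m): 0 = down in a notch, 0.013 = fully up; 3 N to start, 6 N fully up; above 0.005 when it rests on the land between notches.
- knob_grip (a point): on the knob axis, mid-height of its wing, 89 mm above the bench when down; rises with the knob. Wing 38 mm long, 14 thick, 26 high (z 76 to 101 mm when down), its length along the fixture's x when released (small white mark at the +x end), turning with the knob; the point's x axis is the wing's length. Nearest cover face 53 mm away. Housing below tops out at z 62 mm.
- test_lever (a joint): angle of the contact lever (rad): 0 = home, leaning 0.2 rad from vertical away from the robot; grows as its top is pulled towards the robot (fixture -x) and down; 1.0 = stop. Spring return 0.15 N m at home to 0.75 N m at the stop (1.2 to 6 N at the grip); let go, it snaps back. It raises the pin bed under the plate.
- lever_grip (a point): on the lever's round grip bar (16 mm diameter, 70 mm long along fixture y, free end to +y; the lever arm, 12 mm thick, joins 40 mm to -y of this point). 130 mm from the hinge line, at fixture y +175 mm, 192 mm above the bench at home. Can be pinched from above across the fixture's x and followed with the tool pointing down: the bar turns between the fingers.
- tray: black shallow open tray, loose, 0.8 kg: 166 (its x) x 131 (its y) x 14 mm outside, walls 3 mm, floor 3 mm thick. Origin at the centre of its underside. Stands on the bench and may get knocked aside.
- nest1 (a point): seat of module 1 in the fixture: point on the plate's top face, at fixture y -75 mm
- nest2 (a point): seat of module 2 in the fixture: point on the plate's top face, at fixture y -19 mm
- nest3 (a point): seat of module 3 in the fixture: point on the plate's top face, at fixture y 37 mm
- nest4 (a point): seat of module 4 in the fixture: point on the plate's top face, at fixture y 93 mm
- module1: module in nest 1 (always there, covered or bare), loose until locked, 0.14 kg: green flange 60 (x) x 44 (y) x 5 mm, black core 26 x 18 mm up to z 45 mm, copper spring contacts on its y sides. Origin at the centre of its underside, z up; sits on the nest point, 1.5 mm free all round.
- module2: module in nest 2 (always there, covered or bare), loose until locked, 0.14 kg: green flange 60 (x) x 44 (y) x 5 mm, black core 26 x 18 mm up to z 45 mm, copper spring contacts on its y sides. Origin at the centre of its underside, z up; sits on the nest point, 1.5 mm free all round.
- module3: module in nest 3 (always there, covered or bare), loose until locked, 0.14 kg: green flange 60 (x) x 44 (y) x 5 mm, black core 26 x 18 mm up to z 45 mm, copper spring contacts on its y sides. Origin at the centre of its underside, z up; sits on the nest point, 1.5 mm free all round.
- module4: module in nest 4 (always there, covered or bare), loose until locked, 0.14 kg: green flange 60 (x) x 44 (y) x 5 mm, black core 26 x 18 mm up to z 45 mm, copper spring contacts on its y sides. Origin at the centre of its underside, z up; sits on the nest point, 1.5 mm free all round.
- cover1: aluminium shield cover, box open below, 34 x 34 x 50 mm high, wall 2.5, 0.06 kg; absent if module 1 is bare. Origin at the centre of its lower edge, z up. Starts over module 1 on its flange, 50 mm above the bench, axes as the fixture's. Springs grip it (about 2 to 4 N drag over 33 mm of lift): an unlocked module comes along. Neighbours 22 mm apart in fixture y: grip across fixture x, lift straight up.
- cover2: aluminium shield cover, box open below, 34 x 34 x 50 mm high, wall 2.5, 0.06 kg; absent if module 2 is bare. Origin at the centre of its lower edge, z up. Starts over module 2 on its flange, 50 mm above the bench, axes as the fixture's. Springs grip it (about 2 to 4 N drag over 33 mm of lift): an unlocked module comes along. Neighbours 22 mm apart in fixture y: grip across fixture x, lift straight up.
- cover3: aluminium shield cover, box open below, 34 x 34 x 50 mm high, wall 2.5, 0.06 kg; absent if module 3 is bare. Origin at the centre of its lower edge, z up. Starts over module 3 on its flange, 50 mm above the bench, axes as the fixture's. Springs grip it (about 2 to 4 N drag over 33 mm of lift): an unlocked module comes along. Neighbours 22 mm apart in fixture y: grip across fixture x, lift straight up.
- cover4: aluminium shield cover, box open below, 34 x 34 x 50 mm high, wall 2.5, 0.06 kg; absent if module 4 is bare. Origin at the centre of its lower edge, z up. Starts over module 4 on its flange, 50 mm above the bench, axes as the fixture's. Springs grip it (about 2 to 4 N drag over 33 mm of lift): an unlocked module comes along. Neighbours 22 mm apart in fixture y: grip across fixture x, lift straight up.
- screwdriver: bystander, to be left alone: grey-handled screwdriver, 170 mm long, lying on the bench
- spool: bystander, to be left alone: steel-coloured spool, 52 mm diameter, 40 mm high, standing
- flux_jar: bystander, to be left alone: amber jar, 44 mm diameter, 55 mm high
- heatsink: bystander, to be left alone: bare aluminium block, 50 x 50 x 20 mm, lying flat (not a cover: much lower and wider)
- meter: bystander, to be left alone: grey hand-held meter, 150 x 75 x 32 mm, lying flat
Mind the look-alikes: they are no part of the job. What is shaped like the module3 but red is not meant. Leave any purple look-alike of the cover1 alone.

How it is judged:
By the outcome, as a careful person would: the job done as asked, in the order asked, and still so for the second after the job is handed in, with the robot touching nothing.
Of cover1, cover2, cover3, cover4 only 2 to 4 are there at a start; the rules pass over those that are not, and their reading is None.
At some moment in a run one of tray may be knocked a few centimetres aside while the robot is not near it.
It also fails if it takes over 210 s, if anything falls off the work surface, if the arm or the gripper's body presses on something with over 40 N, if the wrist force passes 120 N, or if a joint passes its speed limit or range.

## Working session

There is one attempt and no reset: what is moved stays moved. The work goes in short steps, Python scripts to look and compute and a tool call to move; the robot and the scene stay as the last step left them, time stands still between calls to the robot, and variables do not carry over. Pictures are saved under pics/ and viewed, and the job is handed in when it is done.

Besides the shell and the picture viewer there is one more tool, called after ">>>" as name(argument=value, ...), one argument or row to a line, values as JSON. move_arm: Moves the arm, as the interface text tells. Its arguments: {"type":"object","properties":{"targets":{"type":"array","items":{"type":"array","items":{"type":"number"}}}},"required":["targets"]}

```bash
ls -la; mkdir -p pics; python3 - <<'E'
from bench import sensors, eyes, manip, spot_in, tip_of
import cv2, numpy as np
s=sensors.observe()
for k,v in s.items(): print(k,np.round(v,4))
for n in ("top","side"):
    p=eyes.snapshot(n)
    cv2.imwrite(f"pics/{n}0.png",p["pixels"][:,:,::-1])
    print(n,p["fx"],p["fy"],p["cx"],p["cy"],np.round(p["view"],4).tolist(),p["shot"])
    for t in ["fixture","index_knob","knob_grip","lever_grip","tray","nest1","nest4","cover1","cover2","cover3","cover4","module1","module3","heatsink","meter"]:
        a=[(np.round(d["location"],1).tolist(),round(d["score"],2)) for d in tip_of(t,p)]
        print(t,a[:5])
E
```

```text
total 12
drwxr-xr-x  3 agent agent 4096 Dec  7 15:08 .
drwxr-xr-x 23 root  root  4096 Dec  7 15:08 ..
drwxr-xr-x  2 agent agent 4096 Dec  7 15:08 pics
time_s 0.0
q [ 1.2324  0.4352  0.025   1.5741 -0.0116  1.134  -0.0751]
dq [-0.0009  0.0004  0.0007 -0.0014  0.0018  0.0006 -0.0025]
joint_torque [-9.00000e-04 -6.70470e+01  1.02430e+00 -3.16219e+01  1.54000e-02
  1.21000e-02  0.00000e+00]
tool_pos [ 0.1459 -0.6073  0.3031]
ee_rot [-8.000e-04  9.931e-01  1.176e-01 -2.000e-04]
wrist_force [-0.4715 -0.678  -0.6229]
ft_torque [-0.0481 -0.0281  0.0021]
grip_width 0.0855
top 610.4676765602836 610.4676765602836 319.4368505167741 241.89029360100076 [[-0.0114, -0.9998, -0.0181, -0.0118], [-0.9986, 0.0123, -0.0506, 0.5704], [0.0508, 0.0175, -0.9986, 1.346], [0.0, 0.0, 0.0, 1.0]] 1
fixture [([423.8, 233.6], 0.39)]Traceback (most recent call last):
  File "<stdin>", line 10, in <module>
ValueError: it knows: cover, fixture, flux_jar, heatsink, knob_grip, lever_grip, meter, module, nest, screwdriver, spool, tray
```

```bash
python3 - <<'E'
from bench import sensors, eyes, manip, spot_in, tip_of
import cv2, numpy as np
for n in ("top","side"):
    p=eyes.snapshot(n)
    cv2.imwrite(f"pics/{n}1.png",p["pixels"][:,:,::-1])
    print(n,p["fx"],p["fy"],p["cx"],p["cy"],np.round(p["view"],4).tolist(),p["shot"])
    for t in ["fixture","knob_grip","lever_grip","tray","nest1","cover1","module1","heatsink","meter"]:
        try: a=[(np.round(d["location"],1).tolist(),round(d["score"],2)) for d in tip_of(t,p)]
        except ValueError as e: a=[str(e)]
        print(t,a)
E
```

```text
top 610.4676765602836 610.4676765602836 319.4368505167741 241.89029360100076 [[-0.0114, -0.9998, -0.0181, -0.0118], [-0.9986, 0.0123, -0.0506, 0.5704], [0.0508, 0.0175, -0.9986, 1.346], [0.0, 0.0, 0.0, 1.0]] 2
fixture [([349.8, 237.8], 0.98)]
knob_grip [([423.1, 230.7], 0.49)]
lever_grip [([265.0, 208.9], 0.86)]
tray [([179.8, 285.5], 0.58)]
nest1 [([363.6, 234.6], 0.97), ([337.3, 238.8], 0.96), ([310.7, 242.4], 0.82), ([310.8, 238.4], 0.52)]
cover1 [([366.5, 235.4], 0.81), ([387.2, 235.0], 0.68), ([432.5, 298.5], 0.56), ([338.7, 238.3], 0.53), ([388.2, 234.0], 0.16)]
module1 [([361.7, 232.9], 0.82), ([311.4, 239.2], 0.77), ([384.8, 232.4], 0.69), ([309.0, 169.1], 0.67), ([367.6, 319.1], 0.65), ([337.0, 238.5], 0.55)]
heatsink [([392.8, 154.5], 0.87)]
meter [([166.3, 178.7], 0.95)]
side 592.1104662972448 592.1104662972448 322.2240760230776 248.90402376068636 [[-0.6946, -0.7192, -0.0165, 0.375], [-0.3492, 0.3572, -0.8663, 0.3537], [0.629, -0.5959, -0.4992, 1.2051], [0.0, 0.0, 0.0, 1.0]] 3
fixture [([394.1, 313.7], 0.66)]
knob_grip [([371.7, 244.4], 0.66)]
lever_grip []
tray [([251.7, 382.5], 0.59)]
nest1 [([327.6, 284.8], 0.74), ([311.8, 287.6], 0.67), ([354.1, 266.5], 0.64), ([337.7, 274.5], 0.61), ([315.3, 290.0], 0.38)]
cover1 [([338.4, 271.6], 0.74), ([417.2, 287.2], 0.66), ([326.3, 279.5], 0.65), ([313.2, 290.2], 0.56), ([353.9, 262.7], 0.55), ([337.5, 278.0], 0.39)]
module1 [([356.0, 267.5], 0.62), ([312.6, 291.5], 0.59), ([273.7, 281.8], 0.57), ([345.0, 273.8], 0.52), ([323.9, 281.5], 0.47)]
heatsink [([315.6, 252.5], 0.53)]
meter [([175.7, 337.4], 0.67)]
```

View pics/top0.png

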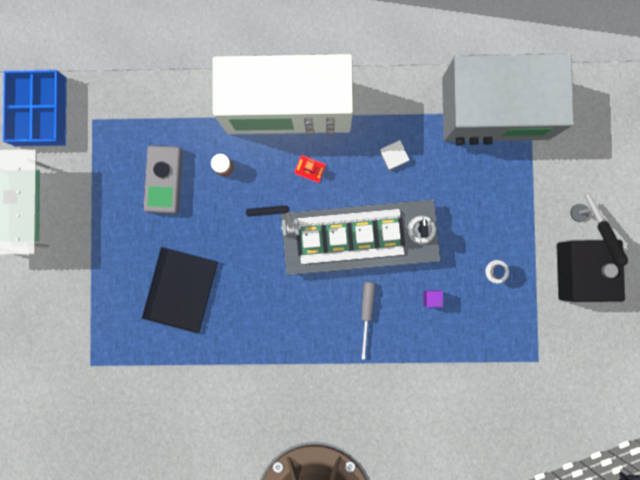

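```bash
ls pics
```

```text
side1.png
top0.png
top1.png
```

View pics/side1.png

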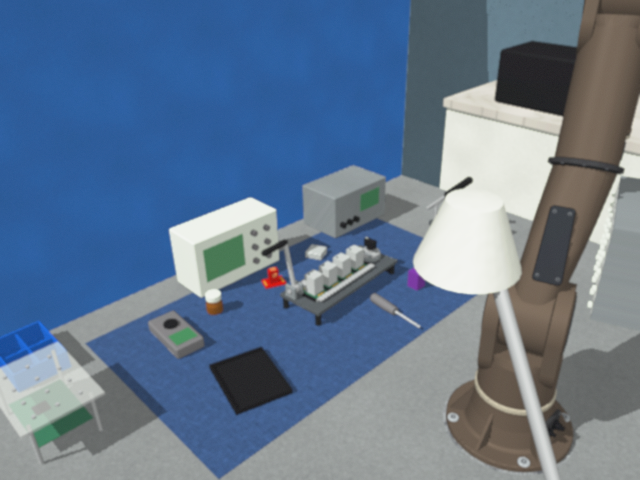

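```bash
python3 - <<'E'
import cv2
a=cv2.imread("pics/top1.png"); b=cv2.imread("pics/side1.png")
cv2.imwrite("pics/c_top.png",cv2.resize(a[180:310,235:455],None,fx=3.6,fy=3.6,interpolation=cv2.INTER_CUBIC))
cv2.imwrite("pics/c_side.png",cv2.resize(b[220:330,250:410],None,fx=5,fy=5,interpolation=cv2.INTER_CUBIC))
E
```

```text
(no output)
```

View pics/c_top.png

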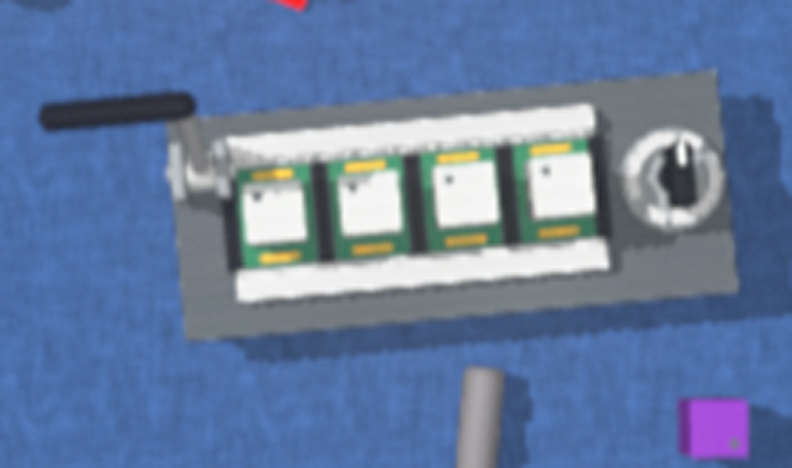

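View pics/c_side.png

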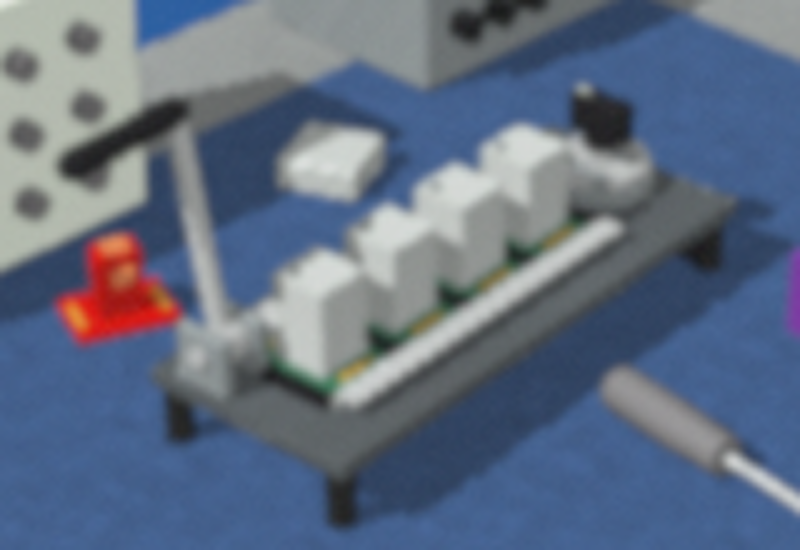

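```bash
cat > h.py <<'E'
from bench import sensors, eyes, manip, spot_in, tip_of
import cv2, numpy as np, json
from scipy.optimize import least_squares
from scipy.spatial.transform import Rotation as R
def proj(p,X):
    X=np.atleast_2d(X); c=X@np.array(p["view"])[:3,:3].T+np.array(p["view"])[:3,3]
    return np.c_[p["fx"]*c[:,0]/c[:,2]+p["cx"],p["fy"]*c[:,1]/c[:,2]+p["cy"]]
def ray(p,uv,z):
    V=np.array(p["view"]); d=V[:3,:3].T@np.array([(uv[0]-p["cx"])/p["fx"],(uv[1]-p["cy"])/p["fy"],1]); o=-V[:3,:3].T@V[:3,3]
    return o+d*(z-o[2])/d[2]
def fx(pose,X):
    X=np.atleast_2d(X); c,s=np.cos(pose[2]),np.sin(pose[2])
    return np.c_[pose[0]+c*X[:,0]-s*X[:,1],pose[1]+s*X[:,0]+c*X[:,1],X[:,2]]
E
python3 - <<'E'
from h import *
pt=eyes.snapshot("top"); ps=eyes.snapshot("side")
np.save("cam.npy",[{k:v for k,v in q.items() if k!="pixels"} for q in (pt,ps)],allow_pickle=True)
cr=lambda u,v:(u/3.6+235-.36,v/3.6+180-.36)
cs=lambda u,v:(u/5+250-.4,v/5+220-.4)
obs=[]
# plate: y range? given 335 long, unknown offset -> param
T=[((.0675,'lo'),(716,70)),((.0675,'hi'),(168,122)),((-.0675,'hi'),(187,338)),((-.0675,'lo'),(738,290))]
cov=[((.017,.110,.1),(243,188)),((.017,.076,.1),(303,183)),((-.017,.076,.1),(308,241)),((-.017,.110,.1),(249,247)),
((.017,-.058,.1),(528,156)),((.017,-.092,.1),(590,151)),((-.017,-.092,.1),(596,211)),((-.017,-.058,.1),(534,217))]
def res(q):
    r=[]
    for (x,e),uv in T:
        y=q[3]+(-.1675 if e=='lo' else .1675)
        r+=list((proj(pt,fx(q[:3],[x,y,.045]))[0]-cr(*uv)))
    for X,uv in cov: r+=list(proj(pt,fx(q[:3],X))[0]-cr(*uv))
    return r
s=least_squares(res,[.5,0,0,0],loss='soft_l1'); print(s.x, np.round(res(s.x),1))
q=s.x
for n,p in (("top",pt),("side",ps)):
    im=cv2.resize(p["pixels"][:,:,::-1],None,fx=4,fy=4,interpolation=cv2.INTER_CUBIC)
    def poly(L,c):
        uv=proj(p,fx(q[:3],L)); cv2.polylines(im,[np.round((uv+.5)*4).astype(int)],True,c,1)
    poly([[a*.0675,q[3]+b*.1675,.045] for a,b in((1,1),(1,-1),(-1,-1),(-1,1))],(0,0,255))
    for y in(-.075,-.019,.037,.093):
        poly([[a*.017,y+b*.017,.1] for a,b in((1,1),(1,-1),(-1,-1),(-1,1))],(0,0,255))
    poly([[a*.019,-.145+b*.007,.101] for a,b in((1,1),(1,-1),(-1,-1),(-1,1))],(0,255,0))
    poly([[.03-.13*np.sin(-.2),.175+b,.065+.13*np.cos(.2)] for b in(-.035,.035)],(0,255,255))
    im=im[180*4:310*4,250*4:450*4] if n=="top" else im[215*4:335*4,240*4:420*4]
    cv2.imwrite(f"pics/ov_{n}.png",im)
E
```

```text
[ 0.57965573 -0.09506072  0.08382284 -0.01264691] [ 0.1 -1.4 -0.6 -1.  -0.2  0.6  0.5 -0.8 -0.  -0.  -0.5 -0.2 -0.4 -0.1
 -0.2 -0.3  0.9  1.1 -0.1  0.9 -0.1  0.5  0.9  0.4]
```

View pics/ov_top.png

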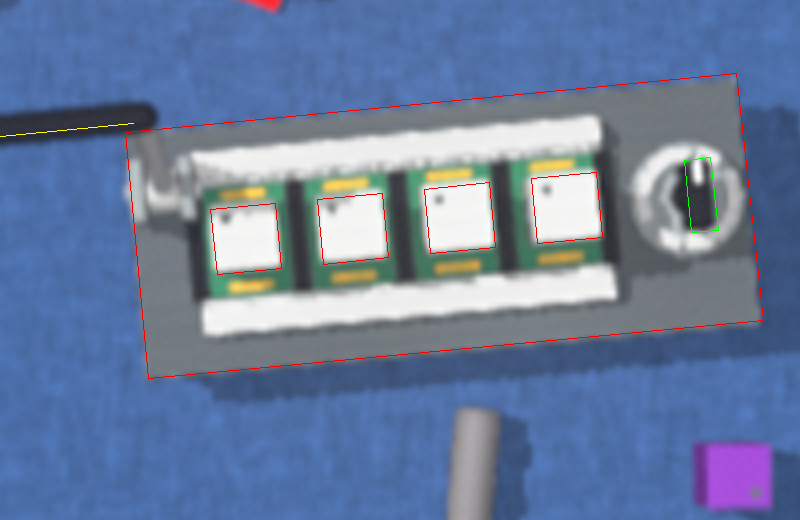

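View pics/ov_side.png

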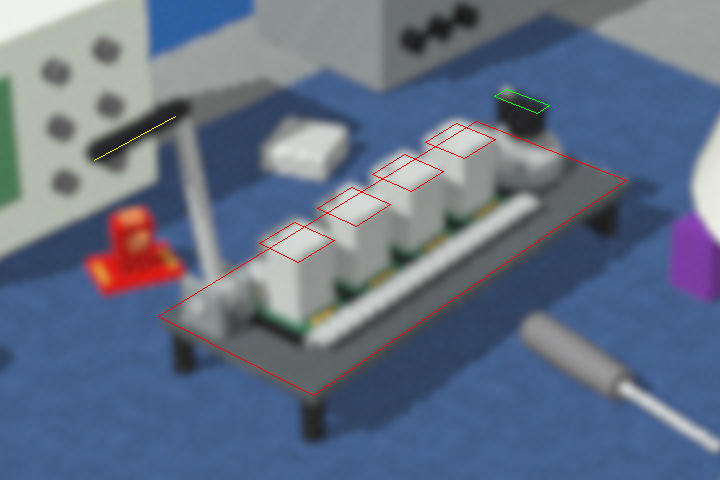

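```bash
python3 - <<'E'
from h import *
pt,ps=np.load("cam.npy",allow_pickle=True)
def tri(a,b):
    A=[];B=[]
    for p,uv in((pt,a),(ps,b)):
        V=np.array(p["view"]);d=V[:3,:3].T@np.array([(uv[0]-p["cx"])/p["fx"],(uv[1]-p["cy"])/p["fy"],1]);d/=np.linalg.norm(d);o=-V[:3,:3].T@V[:3,3]
        M=np.eye(3)-np.outer(d,d);A.append(M);B.append(M@o)
    X=np.linalg.solve(sum(A),sum(B)); return X,proj(pt,X)[0]-a,proj(ps,X)[0]-b
cr=lambda u,v:(u/3.6+235-.36,v/3.6+180-.36)
cs=lambda u,v:(u/5+250-.4,v/5+220-.4)
q=[.5797,-.0951,.0838]
def show(n,a,b,f):
    X,r1,r2=tri(a,b); print(n,np.round(X,4),"exp",np.round(fx(q,f)[0],4),np.round(r1,1),np.round(r2,1))
show("mark",cr(685,155),cs(583,90),[.016,-.145,.101])
show("barfree",cr(43,117),cs(66,165),[.056,.210,.192])
show("bararm",cr(192,104),cs(180,103),[.056,.129,.192])
show("platecorner",cr(738,290),cs(735,203),[-.0675,-.180,.045])
show("platecorner4",cr(187,338),cs(342,472),[-.0675,.155,.045])
show("c4 nearleft",cr(249,247),cs(286,280),[-.017,.110,.1])
show("c4 nearright",cr(308,241),cs(323,295),[-.017,.076,.1])
show("c1 nearright",cr(596,211),cs(0,0),[-.017,-.092,.1])
E
```

```text
mark [ 0.6039 -0.239   0.1033] exp [ 0.6078 -0.2383  0.101 ] [-0.4 -0.4] [ 0.4 -0. ]
barfree [0.6199 0.1182 0.197 ] exp [0.6179 0.1189 0.192 ] [0.3 0.3] [-0.3 -0. ]
bararm [0.6265 0.0386 0.1967] exp [0.6247 0.0381 0.192 ] [-0.1 -0.1] [0.1 0. ]
platecorner [ 0.5253 -0.2796  0.0441] exp [ 0.5275 -0.2801  0.045 ] [0.2 0.2] [-0.2  0. ]
platecorner4 [0.5002 0.0529 0.0423] exp [0.4995 0.0537 0.045 ] [0.2 0.2] [-0.3 -0. ]
c4 nearleft [0.5592 0.0192 0.1129] exp [0.5536 0.0131 0.1   ] [-3.4 -3.2] [3.9 0.1]
c4 nearright [ 0.5646 -0.013   0.0867] exp [ 0.5564 -0.0208  0.1   ] [-3.9 -3.7] [4.4 0.1]
c1 nearright [ 0.6444 -0.0498  0.2405] exp [ 0.5705 -0.1882  0.1   ] [-66.6 -42.5] [56.7 -8.7]
```

```bash
cat >> h.py <<'E'
Q=[.5797,-.0951,.0838]
def st(): 
    s=sensors.observe(); M=R.from_quat(np.r_[s["ee_rot"][1:],s["ee_rot"][0]]).as_matrix(); return s,np.array(s["tool_pos"]),M
def go(g,yaw,z_tcp_off=.054):
    """g: wanted grasp point in world; yaw: wanted tool x angle (rad)"""
    s,p,M=st(); t=np.array(g)+[0,0,z_tcp_off]; d=M.T@(t-p)*100
    cur=np.arctan2(M[1,0],M[0,0]); tw=np.degrees(cur-yaw); tw=(tw+180)%360-180
    print("t",round(s["time_s"],2),"tcp",np.round(p,4),"yaw",round(np.degrees(cur),2),"width",round(s["grip_width"],4),"F",np.round(s["wrist_force"],1),"q7",round(s["q"][6],2))
    print("  shift cm (tool axes now)",np.round(d,2),"twist deg",round(tw,2),"tool z",np.round(M[:,2],4))
    return d,tw
E
python3 - <<'E'
from h import *
k=fx(Q,[0,-.145,.089])[0]; print(k)
go(k+[0,0,.12],Q[2])
pt=eyes.snapshot("top")
im=pt["pixels"][:,:,::-1]
cv2.imwrite("pics/tray.png",cv2.resize(im[230:350,120:240],None,fx=5,fy=5,interpolation=cv2.INTER_CUBIC))
print(spot_in("tray",pt)[:2],tip_of("tray",pt)[:2])
E
```

```text
[ 0.59183678 -0.23959117  0.089     ]
t 1.2 tcp [ 0.146  -0.6077  0.3039] yaw 13.5 width 0.0856 F [-0.1 -0.6  0.1] q7 -0.08
  shift cm (tool axes now) [ 51.95 -25.38   4.09] twist deg 8.7 tool z [ 0.e+00 -1.e-04 -1.e+00]
[{'extent': [139.0, 245.5, 78.5, 91.0], 'score': 0.97}, {'extent': [245.4, 208.6, 52.2, 27.6], 'score': 0.74}] [{'location': [180.7, 286.7], 'score': 0.56}]
```

View pics/tray.png

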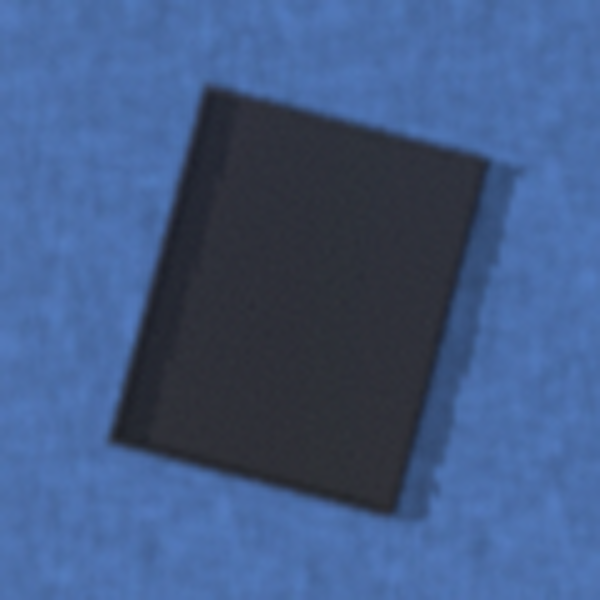

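>>> move_arm(
  targets=[
    [3.0, -1.5, 0, 0.7, 0],
    [3.0, -1.5, 0, 0.7, 0],
    [3.0, -1.5, 0, 0.7, 0],
    [3.0, -1.5, 0, 0.7, 0],
    [3.0, -1.5, 0, 0.7, 0],
    [3.0, -1.5, 0, 0.7, 0],
    [3.0, -1.5, 0, 0.7, 0],
    [3.0, -1.5, 0, 0.7, 0],
    [3.0, -1.5, 0, 0.7, 0],
    [3.0, -1.5, 0, 0.7, 0],
    [3.0, -1.5, 0, 0.7, 0],
    [3.0, -1.5, 0, 0.7, 0],
  ],
)

```text
time_s: 2.35
tool_pos: [0.4716, -0.369, 0.3041]
ee_rot: [0.0, 0.999, 0.044, 0.0]
wrist_force: [0.7, -0.7, 0.2]
grip_width: 0.0426
```

```bash
python3 - <<'E'
from h import *
k=fx(Q,[0,-.145,.089])[0]
go(k+[0,0,.07],Q[2])
E
```

```text
t 2.35 tcp [ 0.4716 -0.369   0.3041] yaw 5.07 width 0.0426 F [ 0.7 -0.7  0.2] q7 -0.94
  shift cm (tool axes now) [ 13.12 -11.83   9.11] twist deg 0.26 tool z [ 3.e-04 -2.e-04 -1.e+00]
```

>>> move_arm(
  targets=[
    [2.2, -2.0, 0.5, 0, 0],
    [2.2, -2.0, 0.5, 0, 0],
    [2.2, -2.0, 1.0, 0, 0],
    [2.2, -2.0, 1.0, 0, 0],
    [2.2, -2.0, 1.0, 0, 0],
    [1.6, -1.4, 1.0, 0, 0],
    [0, 0, 1.0, 0, 0],
    [0, 0, 1.0, 0, 0],
    [0, 0, 0, 0, 0],
    [0, 0, 0, 0, 0],
    [0, 0, 0, 0, 0],
    [0, 0, 0, 0, 0],
  ],
)

```text
time_s: 3.35
tool_pos: [0.5856, -0.2465, 0.2348]
ee_rot: [0.0, 0.999, 0.044, 0.001]
wrist_force: [0.1, 0.7, -1.0]
grip_width: 0.0426
```

```bash
python3 - <<'E'
from h import *
k=fx(Q,[0,-.145,.089])[0]
go(k,Q[2])
for n in("top","side"):
    p=eyes.snapshot(n); im=p["pixels"][:,:,::-1]
    cv2.imwrite(f"pics/k1{n}.png",cv2.resize(im[160:300,340:500] if n=="top" else im[180:300,290:450],None,fx=5,fy=5,interpolation=cv2.INTER_CUBIC))
E
```

```text
t 3.35 tcp [ 0.5856 -0.2465  0.2348] yaw 5.01 width 0.0426 F [ 0.1  0.7 -1. ] q7 -1.22
  shift cm (tool axes now) [ 0.68 -0.64  9.18] twist deg 0.21 tool z [ 1.1e-03 -8.0e-04 -1.0e+00]
```

View pics/k1top.png

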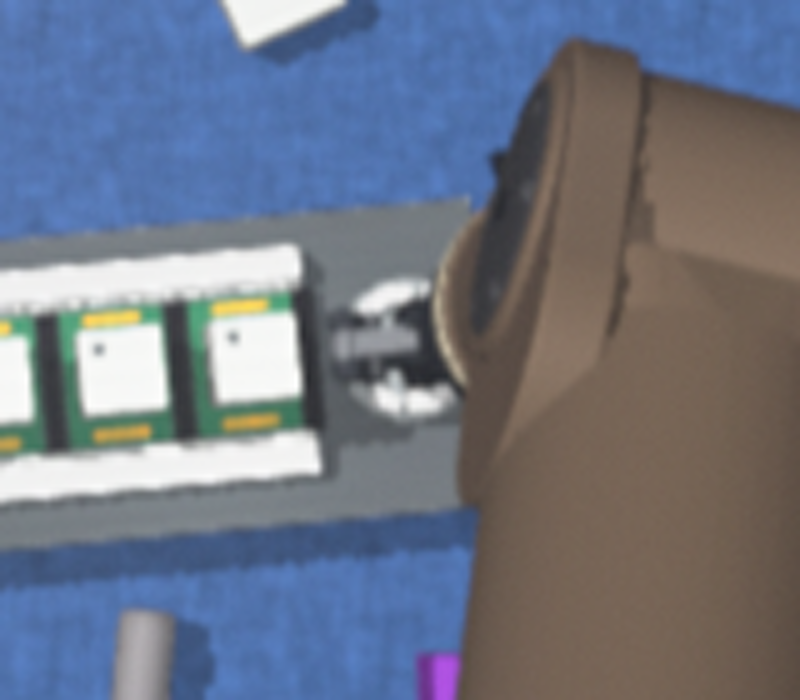

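View pics/k1side.png

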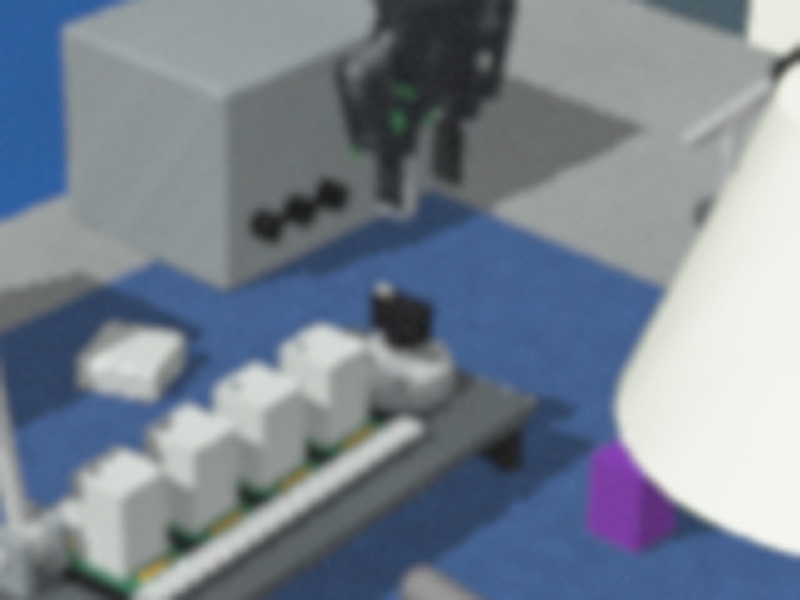

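>>> move_arm(
  targets=[
    [0.35, -0.3, 1.0, 0.1, 0],
    [0.35, -0.3, 1.0, 0.1, 0],
    [0, 0, 1.0, 0, 0],
    [0, 0, 1.0, 0, 0],
    [0, 0, 1.0, 0, 0],
    [0, 0, 0, 0, 0],
    [0, 0, 0, 0, 0],
    [0, 0, 0, 0, 0],
  ],
)

```text
time_s: 4.12
tool_pos: [0.5923, -0.2389, 0.184]
ee_rot: [0.0, 0.999, 0.043, 0.0]
wrist_force: [0.3, 0.5, -0.1]
grip_width: 0.0426
```

```bash
python3 - <<'E'
from h import *
k=fx(Q,[0,-.145,.089])[0]
go(k,Q[2])
for n in("side",):
    p=eyes.snapshot(n); im=p["pixels"][:,:,::-1]
    cv2.imwrite(f"pics/k2{n}.png",cv2.resize(im[200:280,330:420],None,fx=7,fy=7,interpolation=cv2.INTER_CUBIC))
E
```

```text
t 4.12 tcp [ 0.5923 -0.2389  0.184 ] yaw 4.89 width 0.0426 F [ 0.3  0.5 -0.1] q7 -1.25
  shift cm (tool axes now) [-0.05  0.06  4.1 ] twist deg 0.09 tool z [ 2.e-04 -1.e-04 -1.e+00]
```

View pics/k2side.png

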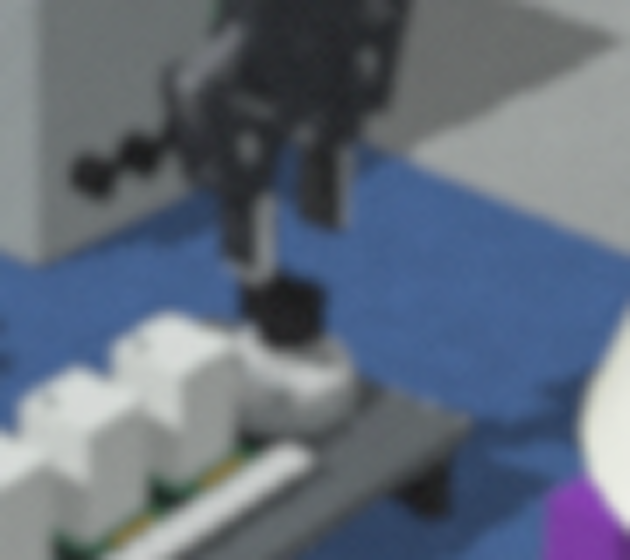

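>>> move_arm(
  targets=[
    [0, 0, 0.8, 0, 0],
    [0, 0, 0.8, 0, 0],
    [0, 0, 0.8, 0, 0],
    [0, 0, 0.8, 0, 0],
    [0, 0, 0.8, 0, 0],
    [0, 0, 0, 0, 0],
    [0, 0, 0, 0, 0],
    [0, 0, 0, 0, 0],
  ],
)

```text
time_s: 4.83
tool_pos: [0.5924, -0.2388, 0.1439]
ee_rot: [0.0, 0.999, 0.043, 0.0]
wrist_force: [-0.4, 0.3, -0.4]
grip_width: 0.0427
```

```bash
python3 - <<'E'
from h import *
k=fx(Q,[0,-.145,.089])[0]
go(k,Q[2])
E
```

```text
t 4.83 tcp [ 0.5924 -0.2388  0.1439] yaw 4.91 width 0.0427 F [-0.4  0.3 -0.4] q7 -1.25
  shift cm (tool axes now) [-0.06  0.08  0.09] twist deg 0.11 tool z [ 1.e-04 -0.e+00 -1.e+00]
```

>>> move_arm(
  targets=[
    [0, 0, 0, 0, -1],
    [0, 0, 0, 0, -1],
    [0, 0, 0, 0, -1],
    [0, 0, 0, 0, -1],
    [0, 0, 0, 0, -1],
    [0, 0, 0, 0, -1],
    [0, 0, 0, 0, -1],
    [0, 0, 0, 0, -1],
  ],
)

```text
time_s: 5.5
tool_pos: [0.5925, -0.239, 0.1446]
ee_rot: [0.0, 0.999, 0.043, 0.001]
wrist_force: [-1.2, 0.4, 6.3]
grip_width: 0.0177
```

```bash
python3 - <<'E'
from h import *
k=fx(Q,[0,-.145,.089])[0]
go(k,Q[2])
p=eyes.snapshot("side"); im=p["pixels"][:,:,::-1]
cv2.imwrite(f"pics/k3side.png",cv2.resize(im[200:280,330:420],None,fx=7,fy=7,interpolation=cv2.INTER_CUBIC))
E
```

```text
t 5.5 tcp [ 0.5925 -0.239   0.1446] yaw 4.9 width 0.0177 F [-1.2  0.4  6.3] q7 -1.25
  shift cm (tool axes now) [-0.07  0.05  0.16] twist deg 0.1 tool z [ 1.1e-03 -5.0e-04 -1.0e+00]
```

View pics/k3side.png

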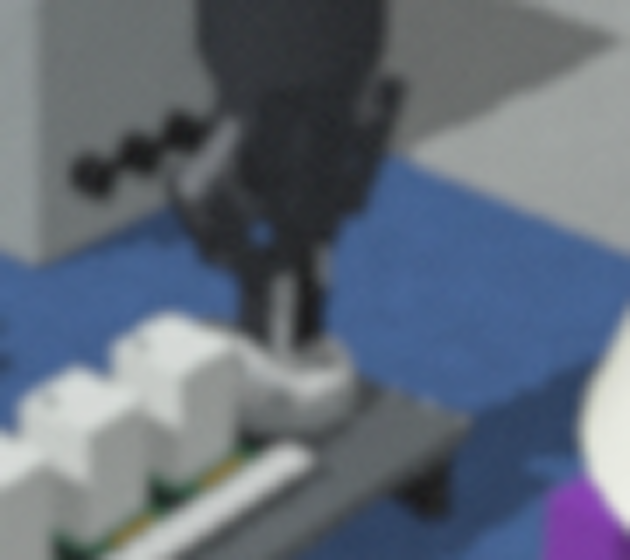

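>>> move_arm(
  targets=[
    [0, 0, -0.3, 0, -1],
    [0, 0, -0.3, 0, -1],
    [0, 0, -0.3, 0, -1],
    [0, 0, -0.3, 0, -1],
    [0, 0, 0, 0, -1],
    [0, 0, 0, 0, -1],
    [0, 0, 0, 0, -1],
  ],
)

```text
time_s: 6.13
tool_pos: [0.5923, -0.2389, 0.1558]
ee_rot: [0.0, 0.999, 0.043, 0.0]
wrist_force: [3.7, -2.6, -6.0]
grip_width: 0.018
```

>>> move_arm(
  targets=[
    [0, 0, 0, 5, -1],
    [0, 0, 0, 5, -1],
    [0, 0, 0, 5, -1],
    [0, 0, 0, 5, -1],
    [0, 0, 0, 5, -1],
    [0, 0, 0, 5, -1],
    [0, 0, 0, 5, -1],
    [0, 0, 0, 5, -1],
    [0, 0, 0, 5, -1],
    [0, 0, 0, 5, -1],
    [0, 0, 0, 5, -1],
    [0, 0, 0, 5, -1],
  ],
)

```text
time_s: 7.13
tool_pos: [0.5925, -0.2386, 0.1557]
ee_rot: [-0.0, 0.886, -0.464, 0.0]
wrist_force: [4.2, -2.4, -5.9]
grip_width: 0.0177
```

>>> move_arm(
  targets=[
    [0, 0, 0, 0, -1],
    [0, 0, 0, 0, -1],
    [0, 0, 0, 0, -1],
  ],
)

```text
time_s: 7.38
tool_pos: [0.5924, -0.2386, 0.1558]
ee_rot: [-0.0, 0.887, -0.461, 0.0]
wrist_force: [3.9, -2.1, -6.1]
grip_width: 0.0175
```

```bash
python3 - <<'E'
from h import *
k=fx(Q,[0,-.145,.089])[0]
go(k,Q[2]-1.05); s=sensors.observe(); print(np.round(s["ft_torque"],2))
for n in("side","top"):
    p=eyes.snapshot(n); im=p["pixels"][:,:,::-1]
    cv2.imwrite(f"pics/k4{n}.png",cv2.resize(im[200:320,280:420]if n=="side" else im[180:290,280:440],None,fx=5,fy=5,interpolation=cv2.INTER_CUBIC))
E
```

```text
t 7.38 tcp [ 0.5924 -0.2386  0.1558] yaw -54.92 width 0.0175 F [ 3.9 -2.1 -6.1] q7 -2.11
  shift cm (tool axes now) [0.05 0.1  1.28] twist deg 0.44 tool z [ 2.e-04  0.e+00 -1.e+00]
[-0.43 -1.01  0.04]
```

View pics/k4side.png

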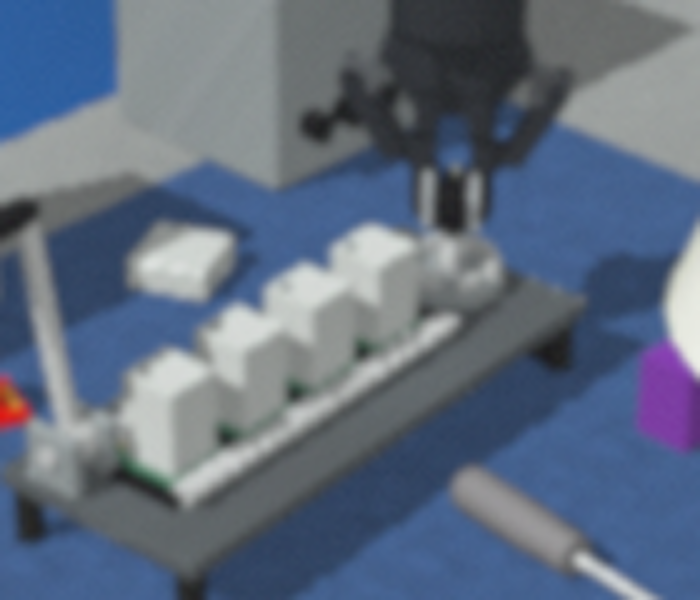

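View pics/k4top.png

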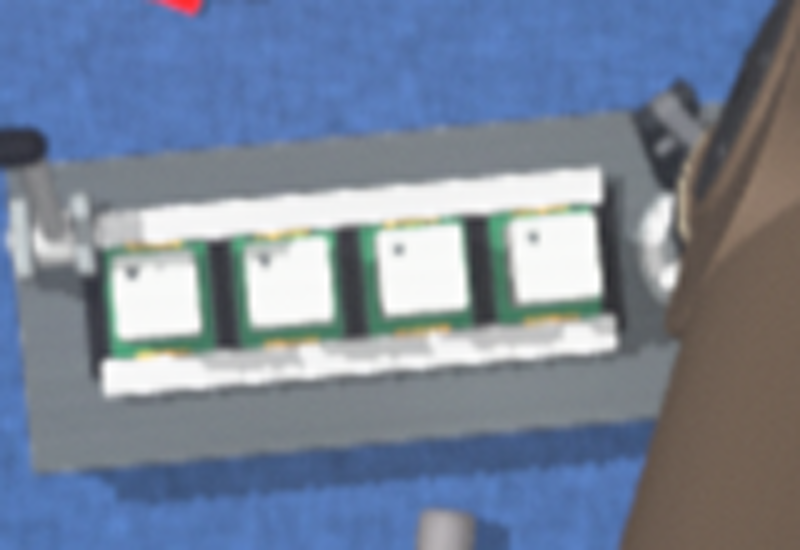

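>>> move_arm(
  targets=[
    [0, 0, 0.3, 0.4, -1],
    [0, 0, 0.3, 0, -1],
    [0, 0, 0.3, 0, -1],
    [0, 0, 0.25, 0, -1],
    [0, 0, 0, 0, -1],
    [0, 0, 0, 0, -1],
    [0, 0, 0, 0, -1],
  ],
)

```text
time_s: 8.07
tool_pos: [0.5925, -0.2387, 0.1448]
ee_rot: [-0.0, 0.885, -0.465, 0.0]
wrist_force: [3.4, -1.1, 2.2]
grip_width: 0.0175
```

>>> move_arm(
  targets=[
    [0, 0, 0, 0, -0.5],
    [0, 0, 0, 0, -0.3],
    [0, 0, 0, 0, -0.1],
    [0, 0, 0, 0, -0.1],
    [0, 0, 0, 0, -0.1],
    [0, 0, -1, 0, -0.1],
    [0, 0, -2, 0, 0],
    [0, 0, -3, 0, 0],
    [0, 0, -3, 0, 0],
    [0, 0, -3, 0, 0],
    [-3, 0, -2, 0, 0],
    [-3, 0, 0, 0, 0],
  ],
)

```text
time_s: 9.07
tool_pos: [0.5596, -0.191, 0.2897]
ee_rot: [-0.001, 0.884, -0.467, 0.004]
wrist_force: [0.5, 0.6, -0.3]
grip_width: 0.0425
```

```bash
python3 - <<'E'
from h import *
c=fx(Q,[0,-.075,.087])[0]
go(c+[0,0,.1],Q[2]+np.pi/2)
for n in("side","top"):
    p=eyes.snapshot(n); im=p["pixels"][:,:,::-1]
    cv2.imwrite(f"pics/k5{n}.png",cv2.resize(im[200:320,280:420]if n=="side" else im[180:290,280:440],None,fx=5,fy=5,interpolation=cv2.INTER_CUBIC))
E
```

```text
t 9.07 tcp [ 0.5596 -0.191   0.2897] yaw -55.66 width 0.0425 F [ 0.5  0.6 -0.3] q7 -2.22
  shift cm (tool axes now) [-0.29 -3.35  4.88] twist deg -150.46 tool z [ 0.0077 -0.0027 -1.    ]
```

View pics/k5side.png

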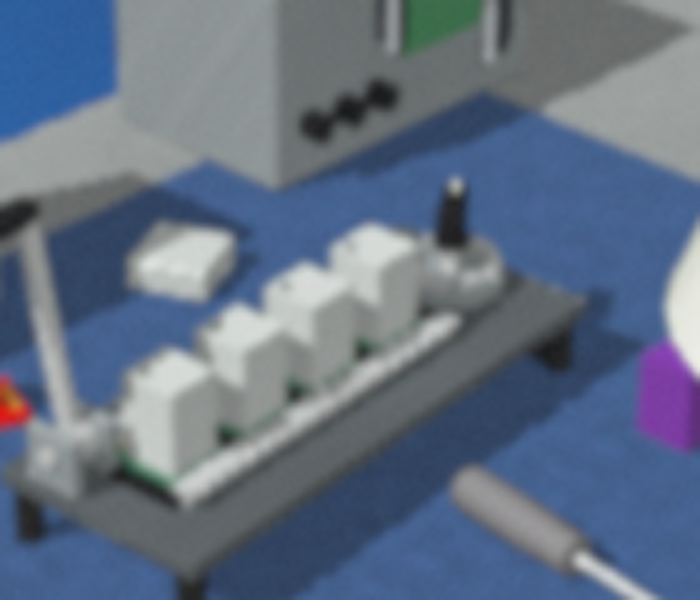

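View pics/k5top.png

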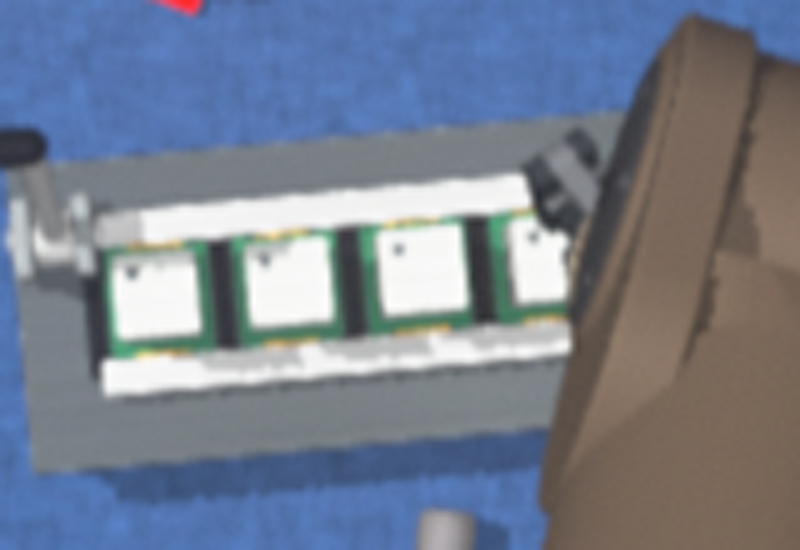

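>>> move_arm(
  targets=[
    [0, 0, 0, -7.1, 0.3],
    [0, 0, 0, -7.1, 0.3],
    [0, 0, 0, -7.1, 0.3],
    [0, 0, 0, -7.1, 0.3],
    [0, 0, 0, -7.1, 0.3],
    [0, 0, 0, -7.1, 0.3],
    [0, 0, 0, -7.1, 0.3],
    [0, 0, 0, -7.1, 0.3],
    [0, 0, 0, -7.1, 0.3],
    [0, 0, 0, -7.1, 0.3],
    [0, 0, 0, -7.1, 0.3],
    [0, 0, 0, -7.1, 0.3],
  ],
)

```text
time_s: 10.17
tool_pos: [0.558, -0.1898, 0.2847]
ee_rot: [0.0, 0.966, 0.259, -0.0]
wrist_force: [0.4, 0.0, 0.2]
grip_width: 0.0556
```

>>> move_arm(
  targets=[
    [0, 0, 0, -7.1, 0.3],
    [0, 0, 0, -7.1, 0.3],
    [0, 0, 0, -7.1, 0.3],
    [0, 0, 0, -7.1, 0.3],
    [0, 0, 0, -7.1, 0.3],
    [0, 0, 0, -7.1, 0.3],
    [0, 0, 0, -7.1, 0.3],
    [0, 0, 0, -7.1, 0.3],
    [0, 0, 0, -7.1, 0.3],
    [0, 0, 0, -1.3, 0.3],
    [0, 0, 0, 0, 0.3],
    [0, 0, 0, 0, 0.3],
  ],
)

```text
time_s: 11.17
tool_pos: [0.5581, -0.1896, 0.2845]
ee_rot: [-0.0, 0.678, 0.735, -0.0]
wrist_force: [-0.2, -0.5, 1.0]
grip_width: 0.0554
```

```bash
python3 - <<'E'
from h import *
c=fx(Q,[0,-.075,.085])[0]
go(c+[0,0,.05],Q[2]+np.pi/2)
E
```

```text
t 11.17 tcp [ 0.5581 -0.1896  0.2845] yaw 94.66 width 0.0554 F [-0.2 -0.5  1. ] q7 0.16
  shift cm (tool axes now) [1.74 2.94 9.55] twist deg -0.14 tool z [-2.e-04 -1.e-04 -1.e+00]
```

>>> move_arm(
  targets=[
    [0.6, 1.0, 1, 0, 0.3],
    [0.6, 1.0, 1, 0, 0.3],
    [0.5, 0.95, 1, 0, 0.3],
    [0, 0, 2, 0, 0.3],
    [0, 0, 2, 0, 0.3],
    [0, 0, 1, 0, 0.3],
    [0, 0, 0, 0, 0.3],
    [0, 0, 0, 0, 0.3],
    [0, 0, 0, 0, 0.3],
    [0, 0, 0, 0, 0.3],
  ],
)

```text
time_s: 12.0
tool_pos: [0.5869, -0.1698, 0.2055]
ee_rot: [0.001, 0.676, 0.737, 0.0]
wrist_force: [-0.2, 0.3, 1.0]
grip_width: 0.0558
```

```bash
python3 - <<'E'
from h import *
c=fx(Q,[0,-.075,.085])[0]
go(c,Q[2]+np.pi/2)
p=eyes.snapshot("side"); im=p["pixels"][:,:,::-1]
cv2.imwrite(f"pics/c1side.png",cv2.resize(im[180:300,290:410],None,fx=5,fy=5,interpolation=cv2.INTER_CUBIC))
E
```

```text
t 12.0 tcp [ 0.5869 -0.1698  0.2055] yaw 94.9 width 0.0558 F [-0.2  0.3  1. ] q7 0.08
  shift cm (tool axes now) [ 0.01 -0.1   6.65] twist deg 0.09 tool z [ 1.9e-03 -4.0e-04 -1.0e+00]
```

View pics/c1side.png

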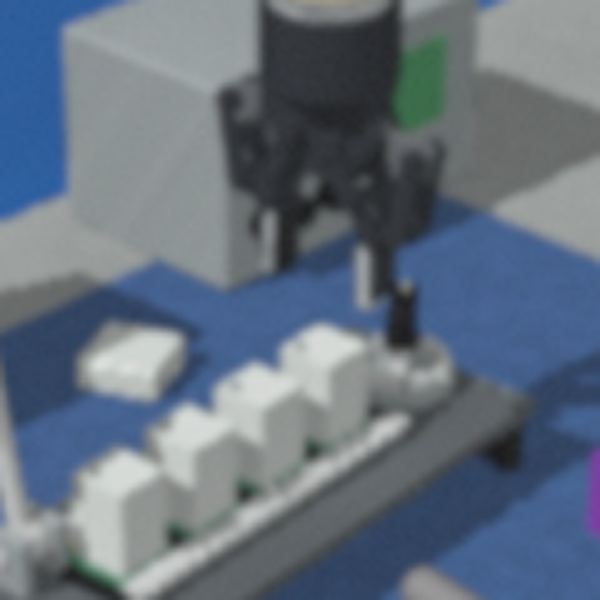

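>>> move_arm(
  targets=[
    [0, -0.1, 1, 0, 0.3],
    [0, 0, 1, 0, 0.3],
    [0, 0, 1, 0, 0.3],
    [0, 0, 1, 0, 0.3],
    [0, 0, 1, 0, 0.3],
    [0, 0, 1, 0, 0.3],
    [0, 0, 0.6, 0, 0.3],
    [0, 0, 0, 0, 0.3],
    [0, 0, 0, 0, 0.3],
  ],
)

```text
time_s: 12.8
tool_pos: [0.5851, -0.1698, 0.138]
ee_rot: [-0.0, 0.676, 0.737, -0.0]
wrist_force: [0.2, 0.1, -0.6]
grip_width: 0.0556
```

>>> move_arm(
  targets=[
    [0, 0, 0, 0, 0],
    [0, 0, 0, 0, -0.2],
    [0, 0, 0, 0, -0.4],
    [0, 0, 0, 0, -1],
    [0, 0, 0, 0, -1],
    [0, 0, 0, 0, -1],
    [0, 0, 0, 0, -1],
    [0, 0, 0, 0, -1],
  ],
)

```text
time_s: 13.47
tool_pos: [0.5859, -0.17, 0.1392]
ee_rot: [0.001, 0.676, 0.737, 0.0]
wrist_force: [0.9, 0.4, 6.2]
grip_width: 0.0333
```

```bash
python3 - <<'E'
from h import *
c=fx(Q,[0,-.075,.085])[0]
go(c,Q[2]+np.pi/2)
p=eyes.snapshot("side"); im=p["pixels"][:,:,::-1]
cv2.imwrite(f"pics/c2side.png",cv2.resize(im[180:300,290:410],None,fx=5,fy=5,interpolation=cv2.INTER_CUBIC))
E
```

```text
t 13.47 tcp [ 0.5859 -0.17    0.1392] yaw 94.91 width 0.0333 F [0.9 0.4 6.2] q7 0.05
  shift cm (tool axes now) [0.01 0.01 0.02] twist deg 0.1 tool z [ 1.8e-03 -4.0e-04 -1.0e+00]
```

View pics/c2side.png

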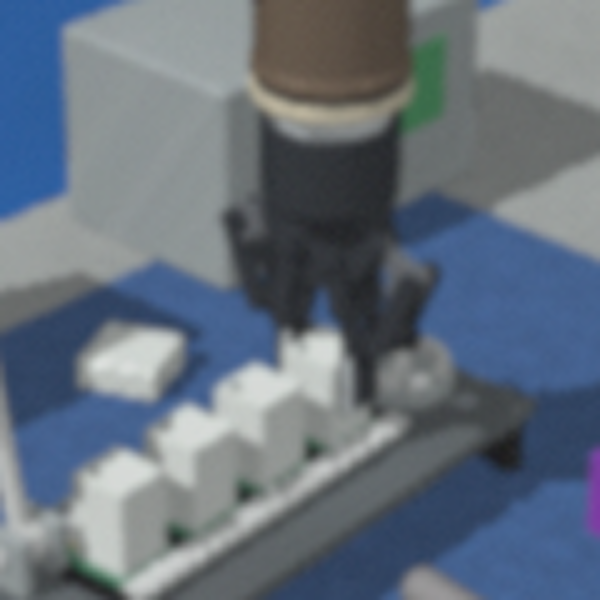

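>>> move_arm(
  targets=[
    [0, 0, -0.5, 0, -1],
    [0, 0, -0.5, 0, -1],
    [0, 0, -0.5, 0, -1],
    [0, 0, -0.5, 0, -1],
    [0, 0, -0.5, 0, -1],
    [0, 0, -0.5, 0, -1],
    [0, 0, -0.5, 0, -1],
    [0, 0, -0.5, 0, -1],
    [0, 0, -1, 0, -1],
    [0, 0, -1, 0, -1],
    [0, 0, -1, 0, -1],
    [0, 0, -1, 0, -1],
  ],
)

```text
time_s: 14.52
tool_pos: [0.5854, -0.1699, 0.22]
ee_rot: [0.0, 0.676, 0.737, 0.0]
wrist_force: [0.2, 0.3, -0.8]
grip_width: 0.0332
```

```bash
cat >> h.py <<'E'
def tray_pose(p,guess=None,save=None,skip=None):
    im=p["pixels"].astype(int)
    m=((im.max(2)<75)).astype(np.uint8)
    e=[d for d in spot_in("tray",p)]
    for d in e[:3]: print("spot tray",np.round(d["extent"]),round(d["score"],2))
    l,t,w,h=[int(v) for v in e[0]["extent"]]
    k=np.zeros_like(m); k[max(t-8,0):t+h+8,max(l-8,0):l+w+8]=1; m&=k
    n,lab,sta,_=cv2.connectedComponentsWithStats(m); i=1+np.argmax(sta[1:,4])
    c=max(cv2.findContours((lab==i).astype(np.uint8),cv2.RETR_EXTERNAL,cv2.CHAIN_APPROX_NONE)[0],key=cv2.contourArea)
    # rim in world at z=.014
    W=np.array([ray(p,uv,.014)[:2] for uv in c[:,0]])*1000
    (cx,cy),(a,b),th=cv2.minAreaRect(W.astype(np.float32))
    print("minrect",round(cx,1),round(cy,1),round(a,1),round(b,1),round(th,1))
    yaw=np.radians(th) if a>b else np.radians(th+90)   # direction of long side
    yaw=(yaw+np.pi/2)%np.pi-np.pi/2
    return cx/1000,cy/1000,yaw
E
python3 - <<'E'
from h import *
go([0,0,0],0)
p=eyes.snapshot("side"); im=p["pixels"][:,:,::-1]
cv2.imwrite(f"pics/c3side.png",cv2.resize(im[180:300,290:410],None,fx=5,fy=5,interpolation=cv2.INTER_CUBIC))
p=eyes.snapshot("top"); im=p["pixels"][:,:,::-1]
t=tray_pose(p); print(t)
im=im.copy()
for z in(.014,):
    uv=proj(p,fx(t,[[a*.083,b*.0655,z] for a,b in((1,1),(1,-1),(-1,-1),(-1,1))]))
    im4=cv2.resize(im[:,:],None,fx=4,fy=4,interpolation=cv2.INTER_CUBIC); cv2.polylines(im4,[np.round((uv+.5)*4).astype(int)],True,(0,0,255),1)
cv2.imwrite("pics/tray2.png",im4[235*4:345*4,120*4:250*4])
E
```

```text
t 14.52 tcp [ 0.5854 -0.1699  0.22  ] yaw 94.91 width 0.0332 F [ 0.2  0.3 -0.8] q7 0.09
  shift cm (tool axes now) [ 21.94 -56.89  16.54] twist deg 94.91 tool z [ 1.e-03 -2.e-04 -1.e+00]
spot tray [139. 244.  81.  94.] 0.7
spot tray [248. 209. 140.  64.] 0.48
minrect 467.1 294.6 130.4 161.5 74.8
(0.467097900390625, 0.29463409423828124, np.float64(-0.2649590952744738))
```

View pics/c3side.png

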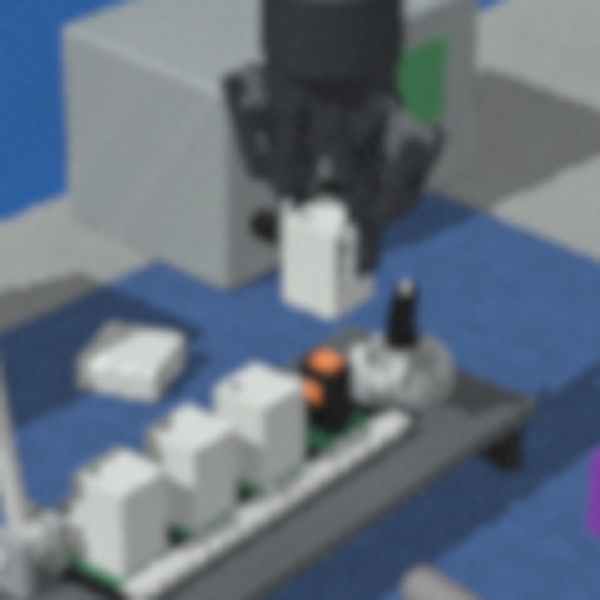

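View pics/tray2.png

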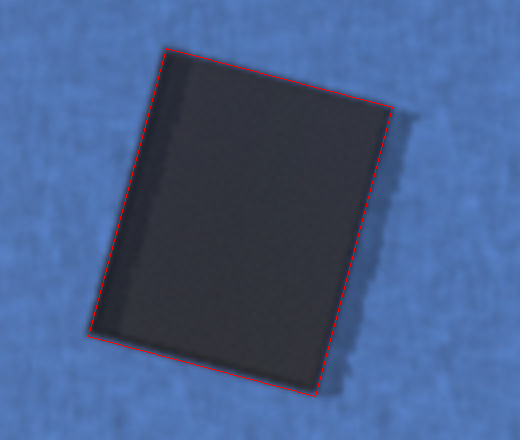

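```bash
cat >> h.py <<'E'
T=[.4671,.2946,-.265]
def slot(i): return fx(T,[[.040,.030,0],[-.040,.030,0],[.040,-.030,0],[-.040,-.030,0]][i])[0]
E
python3 - <<'E'
from h import *
print([np.round(slot(i),3) for i in range(4)])
t=slot(0); t[2]=.0922+.1
go(t,T[2]+np.pi/2,0)
E
```

```text
[array([0.514, 0.313, 0.   ]), array([0.436, 0.334, 0.   ]), array([0.498, 0.255, 0.   ]), array([0.421, 0.276, 0.   ])]
t 14.67 tcp [ 0.5857 -0.17    0.2197] yaw 94.9 width 0.0331 F [ 0.3  0.9 -1. ] q7 0.09
  shift cm (tool axes now) [48.75 -3.07  2.71] twist deg 20.08 tool z [ 2.2e-03 -6.0e-04 -1.0e+00]
```

>>> move_arm(
  targets=[
    [1, -1.5, -1.5, 0, -1],
    [2, -1.5, -1.5, 0, -1],
    [3, -1, 0, 1, -1],
    [3, -1, 0, 1, -1],
    [3, 0, 0, 2, -1],
    [3, 0, 0, 2, -1],
    [3, 0, 0, 2, -1],
    [3, 0, 0, 2, -1],
    [3, 0, 0, 2, -1],
    [3, 0, 0, 2, -1],
    [3, 0, 0, 2, -1],
    [3, 0, 0, 2, -1],
  ],
)

```text
time_s: 15.67
tool_pos: [0.5448, 0.1557, 0.2479]
ee_rot: [-0.0, 0.784, 0.621, -0.0]
wrist_force: [0.5, 0.3, 0.0]
grip_width: 0.0333
```

```bash
python3 - <<'E'
from h import *
t=slot(0); t[2]=.0922+.1
go(t,T[2]+np.pi/2,0)
E
```

```text
t 15.67 tcp [0.5448 0.1557 0.2479] yaw 76.81 width 0.0333 F [0.5 0.3 0. ] q7 -0.78
  shift cm (tool axes now) [14.62 -6.63  5.57] twist deg 2.0 tool z [-8.e-04 -5.e-04 -1.e+00]
```

>>> move_arm(
  targets=[
    [2.4, -1.1, 0, 1, -1],
    [2.4, -1.1, 0, 1, -1],
    [2.4, -1.1, 0, 0, -1],
    [2.4, -1.1, 0, 0, -1],
    [2.4, -1.1, 1, 0, -1],
    [2.0, -0.8, 1, 0, -1],
    [0, 0, 1.5, 0, -1],
    [0, 0, 2, 0, -1],
    [0, 0, 0, 0, -1],
    [0, 0, 0, 0, -1],
    [0, 0, 0, 0, -1],
    [0, 0, 0, 0, -1],
  ],
)

```text
time_s: 16.67
tool_pos: [0.5201, 0.3056, 0.1945]
ee_rot: [0.0, 0.794, 0.608, 0.001]
wrist_force: [0.1, 0.3, -0.3]
grip_width: 0.0334
```

```bash
python3 - <<'E'
from h import *
t=slot(0); t[2]=.0922
go(t,T[2]+np.pi/2,0)
p=eyes.snapshot("side"); im=p["pixels"][:,:,::-1]
cv2.imwrite(f"pics/t1side.png",cv2.resize(im[270:430,170:330],None,fx=4,fy=4,interpolation=cv2.INTER_CUBIC))
E
```

```text
t 16.67 tcp [0.5201 0.3056 0.1945] yaw 74.87 width 0.0334 F [ 0.1  0.3 -0.3] q7 -1.1
  shift cm (tool axes now) [ 0.54 -0.84 10.23] twist deg 0.05 tool z [ 1.3e-03  8.0e-04 -1.0e+00]
```

View pics/t1side.png

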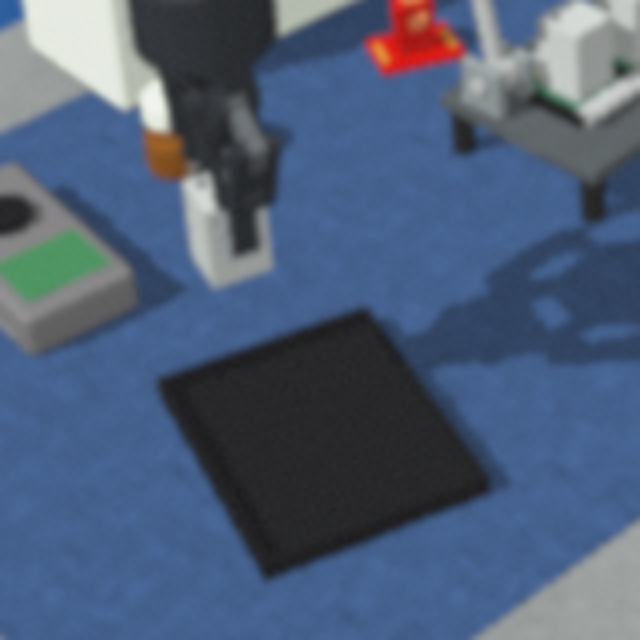

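>>> move_arm(
  targets=[
    [0.3, -0.4, 1, 0, -1],
    [0.2, -0.4, 1, 0, -1],
    [0, 0, 1.5, 0, -1],
    [0, 0, 1.5, 0, -1],
    [0, 0, 1.5, 0, -1],
    [0, 0, 1, 0, -1],
    [0, 0, 1, 0, -1],
    [0, 0, 0, 0, -1],
    [0, 0, 0, 0, -1],
    [0, 0, 0, 0, -1],
    [0, 0, 0, 0, -1],
  ],
)

```text
time_s: 17.63
tool_pos: [0.5135, 0.3129, 0.1092]
ee_rot: [0.0, 0.794, 0.608, 0.001]
wrist_force: [1.7, 0.2, 0.1]
grip_width: 0.0334
```

```bash
python3 - <<'E'
from h import *
t=slot(0); t[2]=.0922
go(t,T[2]+np.pi/2,0)
p=eyes.snapshot("side"); im=p["pixels"][:,:,::-1]
cv2.imwrite(f"pics/t2side.png",cv2.resize(im[270:430,170:330],None,fx=4,fy=4,interpolation=cv2.INTER_CUBIC))
p=eyes.snapshot("top"); im=p["pixels"][:,:,::-1]
cv2.imwrite(f"pics/t2top.png",cv2.resize(im[210:350,100:260],None,fx=4,fy=4,interpolation=cv2.INTER_CUBIC))
E
```

```text
t 17.63 tcp [0.5135 0.3129 0.1092] yaw 74.9 width 0.0334 F [1.7 0.2 0.1] q7 -1.17
  shift cm (tool axes now) [0.02 0.   1.7 ] twist deg 0.08 tool z [ 1.1e-03  8.0e-04 -1.0e+00]
```

View pics/t2side.png

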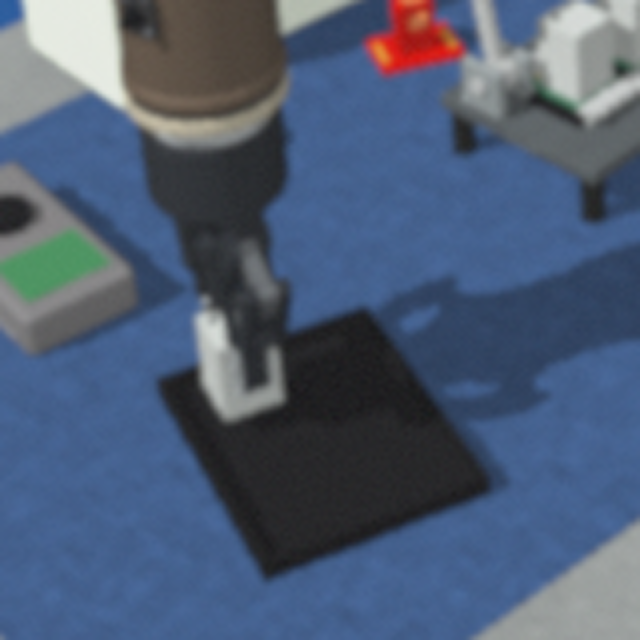

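View pics/t2top.png

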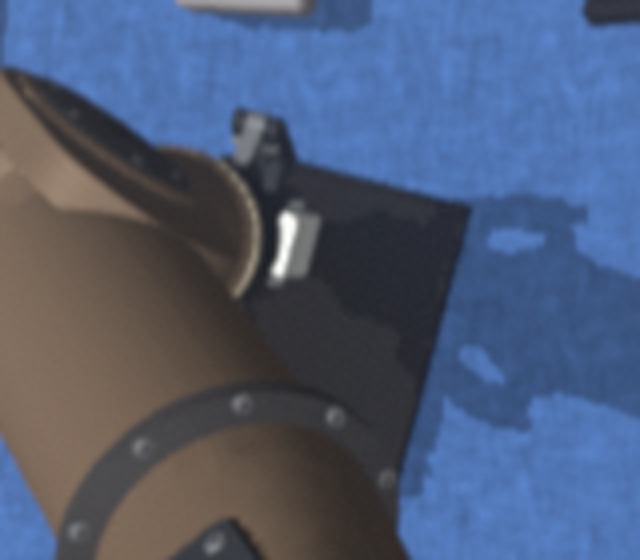

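>>> move_arm(
  targets=[
    [0, 0, 0.5, 0, -1],
    [0, 0, 0.5, 0, -1],
    [0, 0, 0.4, 0, -1],
    [0, 0, 0.2, 0, -1],
    [0, 0, 0.1, 0, -1],
    [0, 0, 0, 0, -1],
    [0, 0, 0, 0, -1],
    [0, 0, 0, 0, -1],
    [0, 0, 0, 0, -1],
  ],
)

```text
time_s: 18.48
tool_pos: [0.5128, 0.3123, 0.0922]
ee_rot: [0.0, 0.794, 0.608, -0.0]
wrist_force: [-3.9, -3.7, 15.0]
grip_width: 0.0334
```

>>> move_arm(
  targets=[
    [0, 0, -0.1, 0, -0.3],
    [0, 0, 0, 0, -0.15],
    [0, 0, 0, 0, 0],
    [0, 0, 0, 0, 0],
    [0, 0, 0, 0, 0],
    [0, 0, -1, 0, 0],
    [0, 0, -1.5, 0, 0],
    [0, 0, -2, 0, 0],
    [0, 0, -2, 0, 0],
    [0, 0, -2, 0, 0],
    [0, 0, -3, 0, 0],
    [0, 0, -3, 0, 0],
  ],
)

```text
time_s: 19.48
tool_pos: [0.5126, 0.3123, 0.2389]
ee_rot: [-0.0, 0.794, 0.608, -0.001]
wrist_force: [1.2, 0.5, 0.8]
grip_width: 0.0429
```

```bash
python3 - <<'E'
from h import *
c=fx(Q,[0,-.019,.085])[0]
go(c+[0,0,.12],Q[2]+np.pi/2)
p=eyes.snapshot("side"); im=p["pixels"][:,:,::-1]
cv2.imwrite(f"pics/t3side.png",cv2.resize(im[270:430,170:330],None,fx=4,fy=4,interpolation=cv2.INTER_CUBIC))
E
```

```text
t 19.48 tcp [0.5126 0.3123 0.2389] yaw 74.92 width 0.0429 F [1.2 0.5 0.8] q7 -1.09
  shift cm (tool axes now) [-39.38  17.72  -2.  ] twist deg -19.88 tool z [-1.e-03 -4.e-04 -1.e+00]
```

View pics/t3side.png

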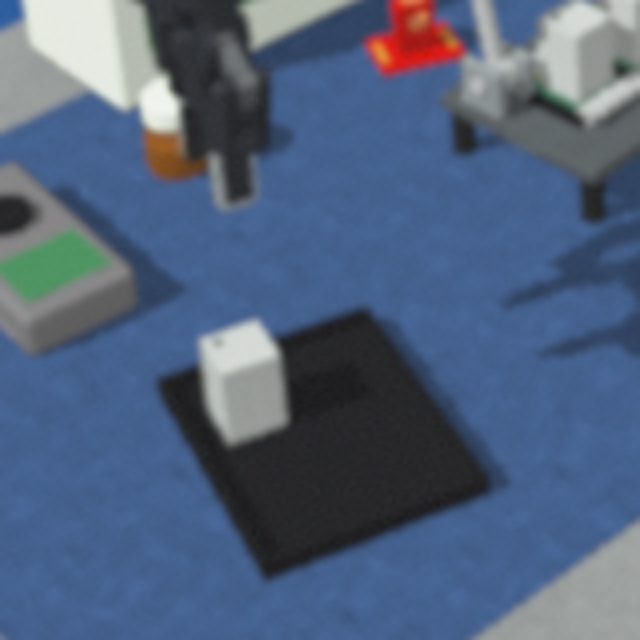

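>>> move_arm(
  targets=[
    [-3.2, 0, -1, 0, 0],
    [-3.2, 0, -1, 0, 0],
    [-3.2, 0.5, 0, 0, 0],
    [-3.2, 0.5, 0, 0, 0],
    [-3.2, 0.9, 0, 0, 0],
    [-3.2, 1.5, 0, 0, 0],
    [-3.2, 2, 0, 0, 0],
    [-3.2, 2, 0, 0, 0],
    [-3.2, 2, 0, 0, 0.2],
    [-3.2, 2, 0, 0, 0.3],
    [-3.2, 2, 0, 0, 0.3],
    [-3.2, 2, 0, 0, 0.3],
  ],
)

```text
time_s: 20.53
tool_pos: [0.562, -0.1001, 0.2581]
ee_rot: [0.0, 0.794, 0.608, 0.0]
wrist_force: [0.5, 1.1, 0.6]
grip_width: 0.0553
```

>>> move_arm(
  targets=[
    [0, 0, 0, -6.6, 0.3],
    [0, 0, 0, -6.6, 0.3],
    [0, 0, 0, -6.6, 0.3],
    [0, 0, 0, 0, 0.3],
    [0, 0, 0, 0, 0.3],
    [0, 0, 0, 0, 0.3],
  ],
)

```text
time_s: 21.03
tool_pos: [0.5617, -0.0982, 0.2577]
ee_rot: [0.0, 0.679, 0.734, 0.0]
wrist_force: [-0.3, -0.0, 0.8]
grip_width: 0.0554
```

```bash
python3 - <<'E'
from h import *
c=fx(Q,[0,-.019,.085])[0]
go(c,Q[2]+np.pi/2)
p=eyes.snapshot("top"); im=p["pixels"][:,:,::-1]
cv2.imwrite(f"pics/t4top.png",im)
E
```

```text
t 21.03 tcp [ 0.5617 -0.0982  0.2577] yaw 94.5 width 0.0554 F [-0.3 -0.   0.8] q7 -0.01
  shift cm (tool axes now) [-1.73  1.83 11.87] twist deg -0.31 tool z [ 2.e-04 -0.e+00 -1.e+00]
```

View pics/t4top.png

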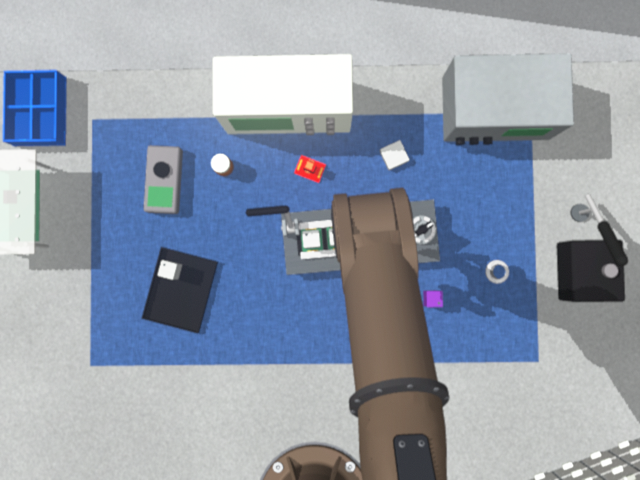

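>>> move_arm(
  targets=[
    [-0.6, 0.6, 1, -0.3, 0.3],
    [-0.6, 0.6, 1, 0, 0.3],
    [-0.5, 0.6, 1, 0, 0.3],
    [0, 0, 1.5, 0, 0.3],
    [0, 0, 1.5, 0, 0.3],
    [0, 0, 0, 0, 0.3],
    [0, 0, 0, 0, 0.3],
    [0, 0, 0, 0, 0.3],
  ],
)

```text
time_s: 21.75
tool_pos: [0.5816, -0.1138, 0.1974]
ee_rot: [-0.0, 0.676, 0.737, 0.0]
wrist_force: [0.4, -0.1, -0.1]
grip_width: 0.0555
```

```bash
python3 - <<'E'
from h import *
c=fx(Q,[0,-.019,.085])[0]
go(c,Q[2]+np.pi/2)
E
```

```text
t 21.75 tcp [ 0.5816 -0.1138  0.1974] yaw 94.99 width 0.0555 F [ 0.4 -0.1 -0.1] q7 -0.01
  shift cm (tool axes now) [-0.02 -0.03  5.84] twist deg 0.19 tool z [-0.e+00  1.e-04 -1.e+00]
```

>>> move_arm(
  targets=[
    [0, 0, 1, 0.2, 0.3],
    [0, 0, 1, 0, 0.3],
    [0, 0, 1, 0, 0.3],
    [0, 0, 1, 0, 0.3],
    [0, 0, 1, 0, 0.3],
    [0, 0, 0.8, 0, 0.3],
    [0, 0, 0, 0, 0.3],
    [0, 0, 0, 0, 0.3],
    [0, 0, 0, 0, 0],
  ],
)

```text
time_s: 22.5
tool_pos: [0.5814, -0.1137, 0.1396]
ee_rot: [0.0, 0.677, 0.736, 0.0]
wrist_force: [0.2, -0.3, 0.6]
grip_width: 0.0448
```

>>> move_arm(
  targets=[
    [0, 0, 0, 0, -0.2],
    [0, 0, 0, 0, -0.4],
    [0, 0, 0, 0, -1],
    [0, 0, 0, 0, -1],
    [0, 0, 0, 0, -1],
    [0, 0, 0, 0, -1],
    [0, 0, 0, 0, -1],
  ],
)

```text
time_s: 23.08
tool_pos: [0.5818, -0.1137, 0.1402]
ee_rot: [0.001, 0.677, 0.736, 0.0]
wrist_force: [0.5, 0.1, 5.7]
grip_width: 0.0335
```

>>> move_arm(
  targets=[
    [0, 0, -0.5, 0, -1],
    [0, 0, -0.5, 0, -1],
    [0, 0, -0.5, 0, -1],
    [0, 0, -0.5, 0, -1],
    [0, 0, -0.5, 0, -1],
    [0, 0, -0.5, 0, -1],
    [0, 0, -0.5, 0, -1],
    [0, 0, -0.5, 0, -1],
    [0, 0, -1.5, 0, -1],
    [0, 0, -2, 0, -1],
    [0, 0, -2, 0, -1],
    [0, 0, -2, 0, -1],
  ],
)

```text
time_s: 24.08
tool_pos: [0.5813, -0.1136, 0.256]
ee_rot: [0.0, 0.677, 0.736, 0.0]
wrist_force: [0.3, -0.1, -0.4]
grip_width: 0.0334
```

```bash
python3 - <<'E'
from h import *
p=eyes.snapshot("side"); im=p["pixels"][:,:,::-1]
cv2.imwrite(f"pics/d2side.png",cv2.resize(im[180:300,270:410],None,fx=5,fy=5,interpolation=cv2.INTER_CUBIC))
t=slot(1); t[2]=.0922+.1
go(t,T[2]+np.pi/2,0)
E
```

```text
t 24.13 tcp [ 0.5831 -0.1136  0.2603] yaw 94.82 width 0.0331 F [ 1.9 -0.5  2.5] q7 0.02
  shift cm (tool axes now) [ 45.84 -10.9    6.67] twist deg 20.0 tool z [ 6.6e-03 -8.0e-04 -1.0e+00]
```

View pics/d2side.png

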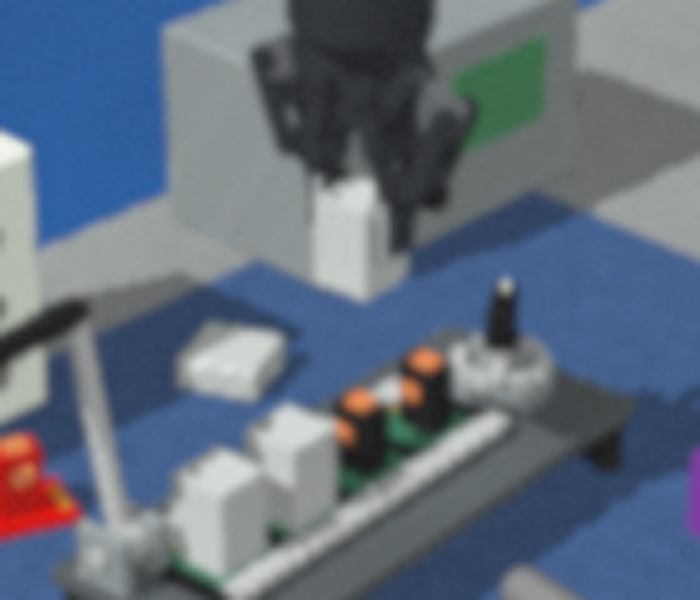

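>>> move_arm(
  targets=[
    [2, -2, 0, 0, -1],
    [3, -2, 0, 0, -1],
    [3.5, -1.5, 0, 0, -1],
    [3.5, -1, 0, 0, -1],
    [3.5, -1, 0, 0, -1],
    [3.5, -1, 0, 0, -1],
    [3.5, -1, 0, 0, -1],
    [3.5, -1, 0, 0, -1],
    [3.5, -0.4, 0, 0, -1],
    [3.5, 0, 0, 0, -1],
    [3.5, 0, 0, 0, -1],
    [3.5, 0, 0, 0, -1],
  ],
)

```text
time_s: 25.13
tool_pos: [0.4388, 0.2776, 0.2552]
ee_rot: [0.0, 0.677, 0.736, 0.001]
wrist_force: [0.1, 0.8, -0.7]
grip_width: 0.0333
```

>>> move_arm(
  targets=[
    [2.8, 0, 0, 0, -1],
    [2.8, 0, 0, 0, -1],
    [0, 0, 0, 6.7, -1],
    [0, 0, 0, 6.7, -1],
    [0, 0, 0, 6.7, -1],
    [0, 0, 2, 0, -1],
    [0, 0, 2, 0, -1],
    [0, 0, 2, 0, -1],
    [0, 0, 0, 0, -1],
    [0, 0, 0, 0, -1],
  ],
)

```text
time_s: 25.97
tool_pos: [0.4341, 0.3315, 0.1944]
ee_rot: [-0.0, 0.795, 0.607, -0.001]
wrist_force: [0.6, 0.4, -0.9]
grip_width: 0.033
```

```bash
python3 - <<'E'
from h import *
t=slot(1); t[2]=.0932
go(t,T[2]+np.pi/2,0)
p=eyes.snapshot("side"); im=p["pixels"][:,:,::-1]
cv2.imwrite(f"pics/t5side.png",cv2.resize(im[270:430,170:330],None,fx=4,fy=4,interpolation=cv2.INTER_CUBIC))
E
```

```text
t 25.97 tcp [0.4341 0.3315 0.1944] yaw 74.72 width 0.033 F [ 0.6  0.4 -0.9] q7 -1.25
  shift cm (tool axes now) [ 0.32  0.15 10.12] twist deg -0.1 tool z [-1.e-03 -8.e-04 -1.e+00]
```

View pics/t5side.png

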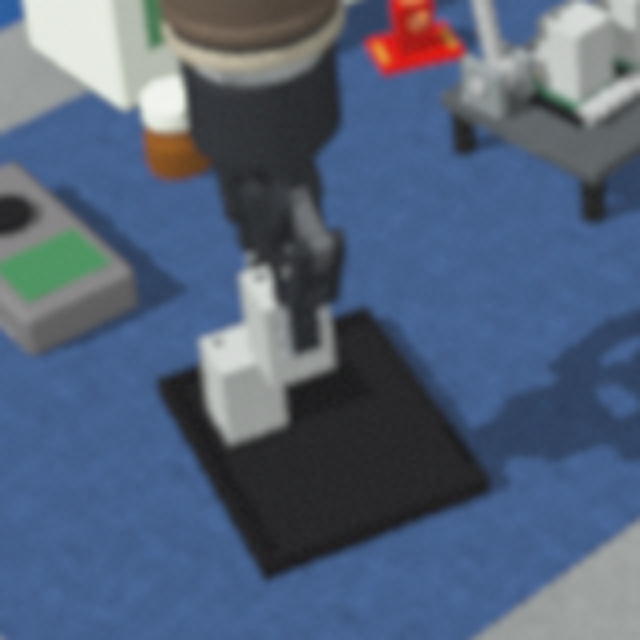

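```bash
python3 - <<'E'
from h import *
pt,ps=np.load("cam.npy",allow_pickle=True)
for i in range(4):
    s=slot(i); print(i,[np.round((proj(ps,[s[0],s[1],z])[0]-[170,270])*4) for z in(.003,.053,.105,.155)])
E
```

```text
0 [array([243., 417.]), array([235., 348.]), array([226., 274.]), array([216., 200.])]
1 [array([297., 504.]), array([289., 434.]), array([281., 358.]), array([272., 282.])]
2 [array([341., 381.]), array([334., 313.]), array([328., 240.]), array([321., 167.])]
3 [array([398., 466.]), array([393., 396.]), array([387., 321.]), array([381., 246.])]
```

>>> move_arm(
  targets=[
    [0.2, 0.1, 1, 0, -1],
    [0.1, 0, 1.5, 0, -1],
    [0, 0, 1.5, 0, -1],
    [0, 0, 1.5, 0, -1],
    [0, 0, 1.5, 0, -1],
    [0, 0, 1, 0, -1],
    [0, 0, 1, 0, -1],
    [0, 0, 0.5, 0, -1],
    [0, 0, 0.4, 0, -1],
    [0, 0, 0.1, 0, -1],
    [0, 0, 0, 0, -1],
    [0, 0, 0, 0, -1],
  ],
)

```text
time_s: 27.02
tool_pos: [0.4364, 0.3344, 0.0949]
ee_rot: [-0.0, 0.795, 0.607, 0.0]
wrist_force: [-0.0, -0.4, -0.3]
grip_width: 0.0333
```

```bash
python3 - <<'E'
from h import *
t=slot(1); t[2]=.0932
go(t,T[2]+np.pi/2,0)
E
```

```text
t 27.02 tcp [0.4364 0.3344 0.0949] yaw 74.7 width 0.0333 F [-0.  -0.4 -0.3] q7 -1.33
  shift cm (tool axes now) [-0.04  0.01  0.17] twist deg -0.11 tool z [ 7.e-04  5.e-04 -1.e+00]
```

>>> move_arm(
  targets=[
    [0, 0, 0.1, 0, -1],
    [0, 0, 0.05, 0, -1],
    [0, 0, 0, 0, -1],
    [0, 0, 0, 0, -1],
  ],
)

```text
time_s: 27.35
tool_pos: [0.4363, 0.3343, 0.0932]
ee_rot: [0.0, 0.795, 0.607, 0.0]
wrist_force: [0.5, -1.0, 1.9]
grip_width: 0.0334
```

>>> move_arm(
  targets=[
    [0, 0, 0, 0, -0.3],
    [0, 0, 0, 0, -0.15],
    [0, 0, 0, 0, 0],
    [0, 0, 0, 0, 0],
    [0, 0, 0, 0, 0],
    [0, 0, -1, 0, 0],
    [0, 0, -1.5, 0, 0],
    [0, 0, -2, 0, 0],
    [0, 0, -3, 0, 0],
    [0, 0, -3, 0, 0],
    [0, 0, -3, 0, 0],
    [0, 0, -3, 0, 0],
  ],
)

```text
time_s: 28.35
tool_pos: [0.4357, 0.3341, 0.2601]
ee_rot: [-0.0, 0.795, 0.607, 0.0]
wrist_force: [0.7, 0.8, -0.2]
grip_width: 0.0427
```

```bash
python3 - <<'E'
from h import *
c=fx(Q,[0,.037,.085])[0]
go(c+[0,0,.12],Q[2]+np.pi/2)
p=eyes.snapshot("side"); im=p["pixels"][:,:,::-1]
cv2.imwrite(f"pics/t6side.png",cv2.resize(im[270:430,170:330],None,fx=4,fy=4,interpolation=cv2.INTER_CUBIC))
E
```

```text
t 28.35 tcp [0.4357 0.3341 0.2601] yaw 74.73 width 0.0427 F [ 0.7  0.8 -0.2] q7 -1.21
  shift cm (tool axes now) [-34.13  23.93   0.1 ] twist deg -20.08 tool z [-0.e+00  3.e-04 -1.e+00]
```

View pics/t6side.png

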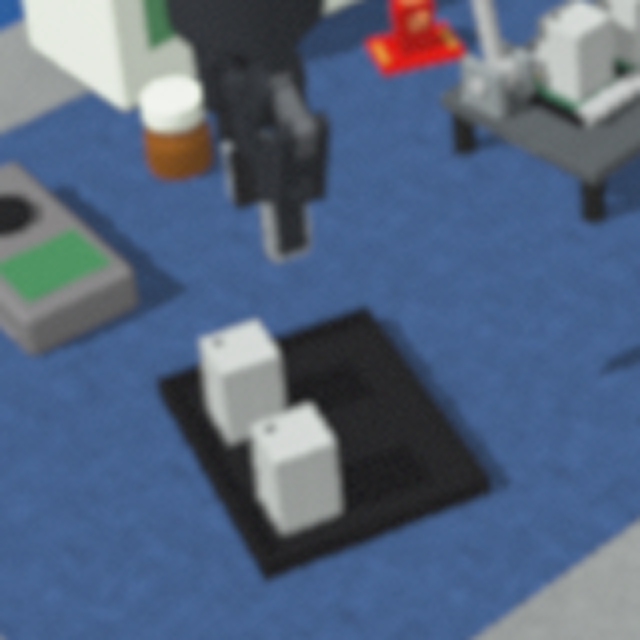

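>>> move_arm(
  targets=[
    [-3.3, 0, 0, 0, 0],
    [-3.3, 0, 0, 0, 0],
    [-3.3, 1, 0, 0, 0],
    [-3.3, 2, 0, 0, 0],
    [-3.3, 2.3, 0, 0, 0],
    [-3.3, 2.3, 0, 0, 0],
    [-3.3, 2.4, 0, 0, 0],
    [-3.3, 2.4, 0, 0, 0.2],
    [-3.3, 2.4, 0, 0, 0.3],
    [-3.3, 2.4, 0, 0, 0.3],
    [0, 2.4, 0, 0, 0.3],
    [0, 2.4, 0, 0, 0.3],
  ],
)

```text
time_s: 29.4
tool_pos: [0.5615, -0.0456, 0.2585]
ee_rot: [0.0, 0.796, 0.605, -0.0]
wrist_force: [0.9, 1.5, 0.2]
grip_width: 0.0557
```

>>> move_arm(
  targets=[
    [0, 0, 0, -6.7, 0.3],
    [0, 0, 0, -6.7, 0.3],
    [0, 0, 0, -6.7, 0.3],
    [0, 0, 0, 0, 0.3],
    [0, 0, 0, 0, 0.3],
    [0, 0, 0, 0, 0.3],
  ],
)

```text
time_s: 29.9
tool_pos: [0.5612, -0.0422, 0.2582]
ee_rot: [0.0, 0.678, 0.735, 0.0]
wrist_force: [-0.9, 0.1, 0.4]
grip_width: 0.0557
```

```bash
python3 - <<'E'
from h import *
c=fx(Q,[0,.037,.085])[0]
go(c,Q[2]+np.pi/2)
E
```

```text
t 29.9 tcp [ 0.5612 -0.0422  0.2582] yaw 94.59 width 0.0557 F [-0.9  0.1  0.4] q7 -0.11
  shift cm (tool axes now) [-1.73  1.41 11.92] twist deg -0.22 tool z [ 2.e-04  0.e+00 -1.e+00]
```

>>> move_arm(
  targets=[
    [-0.6, 0.5, 1, -0.2, 0.3],
    [-0.6, 0.5, 1, 0, 0.3],
    [-0.5, 0.4, 1, 0, 0.3],
    [0, 0, 1.5, 0, 0.3],
    [0, 0, 1.5, 0, 0.3],
    [0, 0, 0, 0, 0.3],
    [0, 0, 0, 0, 0.3],
    [0, 0, 0, 0, 0.3],
  ],
)

```text
time_s: 30.57
tool_pos: [0.577, -0.058, 0.1979]
ee_rot: [-0.0, 0.676, 0.737, -0.0]
wrist_force: [-0.2, -0.2, -0.4]
grip_width: 0.0559
```

```bash
python3 - <<'E'
from h import *
c=fx(Q,[0,.037,.085])[0]
go(c,Q[2]+np.pi/2)
E
```

```text
t 30.57 tcp [ 0.577  -0.058   0.1979] yaw 94.98 width 0.0559 F [-0.2 -0.2 -0.4] q7 -0.1
  shift cm (tool axes now) [-0.02 -0.04  5.89] twist deg 0.18 tool z [-1.e-04  1.e-04 -1.e+00]
```

>>> move_arm(
  targets=[
    [0, 0, 1, 0.2, 0.3],
    [0, 0, 1, 0, 0.3],
    [0, 0, 1, 0, 0.3],
    [0, 0, 1, 0, 0.3],
    [0, 0, 1, 0, 0.3],
    [0, 0, 0.8, 0, 0.3],
    [0, 0, 0, 0, 0.3],
    [0, 0, 0, 0, 0.3],
    [0, 0, 0, 0, 0],
  ],
)

```text
time_s: 31.32
tool_pos: [0.5769, -0.0578, 0.1401]
ee_rot: [0.0, 0.677, 0.736, 0.0]
wrist_force: [0.3, 0.7, -0.4]
grip_width: 0.0448
```

>>> move_arm(
  targets=[
    [0, 0, 0, 0, -0.2],
    [0, 0, 0, 0, -0.4],
    [0, 0, 0, 0, -1],
    [0, 0, 0, 0, -1],
    [0, 0, 0, 0, -1],
    [0, 0, 0, 0, -1],
    [0, 0, 0, 0, -1],
  ],
)

```text
time_s: 31.9
tool_pos: [0.5773, -0.0578, 0.1407]
ee_rot: [0.001, 0.677, 0.736, 0.001]
wrist_force: [-0.1, 0.5, 6.6]
grip_width: 0.0329
```

>>> move_arm(
  targets=[
    [0, 0, -0.5, 0, -1],
    [0, 0, -0.5, 0, -1],
    [0, 0, -0.5, 0, -1],
    [0, 0, -0.5, 0, -1],
    [0, 0, -0.5, 0, -1],
    [0, 0, -0.5, 0, -1],
    [0, 0, -0.5, 0, -1],
    [0, 0, -0.5, 0, -1],
    [0, 0, -1.5, 0, -1],
    [0, 0, -2, 0, -1],
    [0, 0, -2, 0, -1],
    [0, 0, -2, 0, -1],
  ],
)

```text
time_s: 32.9
tool_pos: [0.5768, -0.0578, 0.2565]
ee_rot: [0.0, 0.677, 0.736, 0.0]
wrist_force: [1.5, -0.2, -0.8]
grip_width: 0.033
```

```bash
python3 - <<'E'
from h import *
p=eyes.snapshot("side"); im=p["pixels"][:,:,::-1]
cv2.imwrite(f"pics/d3side.png",cv2.resize(im[180:420,160:410],None,fx=3,fy=3,interpolation=cv2.INTER_CUBIC)[:600])
t=slot(2); t[2]=.0922+.1
go(t,T[2]+np.pi/2,0)
E
```

```text
t 32.95 tcp [ 0.5785 -0.0576  0.2607] yaw 94.81 width 0.033 F [2.5 0.6 2.4] q7 -0.08
  shift cm (tool axes now) [31.85 -5.46  6.79] twist deg 19.99 tool z [ 6.5e-03 -3.0e-04 -1.0e+00]
```

View pics/d3side.png

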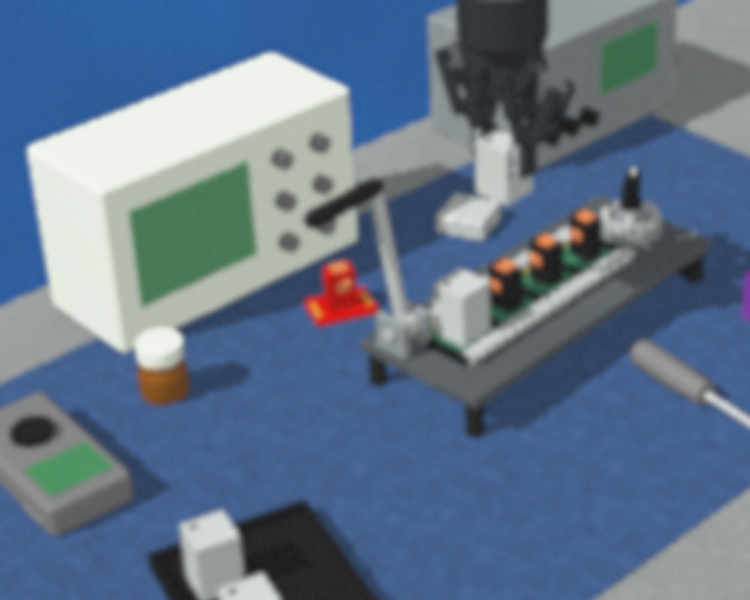

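>>> move_arm(
  targets=[
    [1, -2.5, 0, 0, -1],
    [2, -2.5, 0, 0, -1],
    [3, -0.5, 0, 0, -1],
    [3.5, 0, 0, 0, -1],
    [3.5, 0, 0, 0, -1],
    [3.5, 0, 0, 0, -1],
    [3.5, 0, 0, 0, -1],
    [3.5, 0, 0, 0, -1],
    [3.5, 0, 0, 0, -1],
    [3.5, 0, 0, 0, -1],
    [1.3, 0, 0, 0, -1],
    [0, 0, 0, 0, -1],
  ],
)

```text
time_s: 33.95
tool_pos: [0.4941, 0.2592, 0.2557]
ee_rot: [-0.001, 0.675, 0.738, 0.001]
wrist_force: [0.2, -0.0, 0.1]
grip_width: 0.0334
```

>>> move_arm(
  targets=[
    [0, 0, 0, 6.7, -1],
    [0, 0, 0, 6.7, -1],
    [0, 0, 0, 6.6, -1],
    [0, 0, 2, 0, -1],
    [0, 0, 2, 0, -1],
    [0, 0, 2, 0, -1],
    [0, 0, 0, 0, -1],
    [0, 0, 0, 0, -1],
  ],
)

```text
time_s: 34.62
tool_pos: [0.4952, 0.2532, 0.1947]
ee_rot: [0.0, 0.795, 0.607, -0.001]
wrist_force: [-0.1, 0.3, -0.7]
grip_width: 0.0332
```

```bash
python3 - <<'E'
from h import *
t=slot(2); t[2]=.0937
go(t,T[2]+np.pi/2,0)
p=eyes.snapshot("side"); im=p["pixels"][:,:,::-1]
cv2.imwrite(f"pics/t7side.png",cv2.resize(im[270:430,170:330],None,fx=4,fy=4,interpolation=cv2.INTER_CUBIC))
E
```

```text
t 34.62 tcp [0.4952 0.2532 0.1947] yaw 74.75 width 0.0332 F [-0.1  0.3 -0.7] q7 -1.04
  shift cm (tool axes now) [ 0.28  0.22 10.1 ] twist deg -0.06 tool z [-0.0014 -0.0014 -1.    ]
```

View pics/t7side.png

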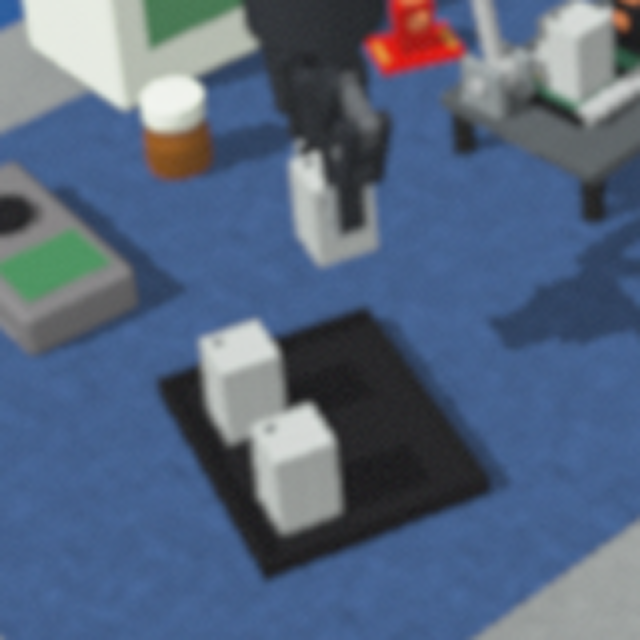

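>>> move_arm(
  targets=[
    [0.2, 0.2, 1, 0, -1],
    [0.1, 0, 1.5, 0, -1],
    [0, 0, 1.5, 0, -1],
    [0, 0, 1.5, 0, -1],
    [0, 0, 1.5, 0, -1],
    [0, 0, 1, 0, -1],
    [0, 0, 1, 0, -1],
    [0, 0, 0.5, 0, -1],
    [0, 0, 0.4, 0, -1],
    [0, 0, 0.1, 0, -1],
    [0, 0, 0, 0, -1],
    [0, 0, 0, 0, -1],
  ],
)

```text
time_s: 35.67
tool_pos: [0.4982, 0.257, 0.0954]
ee_rot: [0.0, 0.794, 0.607, 0.0]
wrist_force: [-0.0, 0.4, -0.5]
grip_width: 0.0331
```

```bash
python3 - <<'E'
from h import *
t=slot(2); t[2]=.0937
go(t,T[2]+np.pi/2,0)
E
```

```text
t 35.67 tcp [0.4982 0.257  0.0954] yaw 74.81 width 0.0331 F [-0.   0.4 -0.5] q7 -1.11
  shift cm (tool axes now) [-0.18  0.01  0.17] twist deg -0.01 tool z [ 7.e-04  3.e-04 -1.e+00]
```

>>> move_arm(
  targets=[
    [-0.15, 0, 0.1, 0, -1],
    [0, 0, 0.05, 0, -1],
    [0, 0, 0, 0, -1],
    [0, 0, 0, 0, -1],
  ],
)

```text
time_s: 36.0
tool_pos: [0.4977, 0.2551, 0.0937]
ee_rot: [0.0, 0.794, 0.607, 0.0]
wrist_force: [-0.6, -1.5, 3.6]
grip_width: 0.0334
```

>>> move_arm(
  targets=[
    [0, 0, 0, 0, -0.3],
    [0, 0, 0, 0, -0.15],
    [0, 0, 0, 0, 0],
    [0, 0, 0, 0, 0],
    [0, 0, 0, 0, 0],
    [0, 0, -1, 0, 0],
    [0, 0, -1.5, 0, 0],
    [0, 0, -2, 0, 0],
    [0, 0, -3, 0, 0],
    [0, 0, -3, 0, 0],
    [0, 0, -3, 0, 0],
    [0, 0, -3, 0, 0],
  ],
)

```text
time_s: 37.0
tool_pos: [0.4972, 0.2553, 0.2606]
ee_rot: [-0.0, 0.794, 0.608, 0.0]
wrist_force: [1.4, -0.0, -0.7]
grip_width: 0.0425
```

```bash
python3 - <<'E'
from h import *
c=fx(Q,[0,.083,.088])[0]
go(c+[0,0,.12],Q[2]+np.pi/2)
p=eyes.snapshot("side"); im=p["pixels"][:,:,::-1]
cv2.imwrite(f"pics/t8side.png",cv2.resize(im[270:430,170:330],None,fx=4,fy=4,interpolation=cv2.INTER_CUBIC))
E
```

```text
t 37.0 tcp [0.4972 0.2553 0.2606] yaw 74.82 width 0.0425 F [ 1.4 -0.  -0.7] q7 -1.0
  shift cm (tool axes now) [-23.85  14.3   -0.14] twist deg -19.98 tool z [ 2.e-04  3.e-04 -1.e+00]
```

View pics/t8side.png

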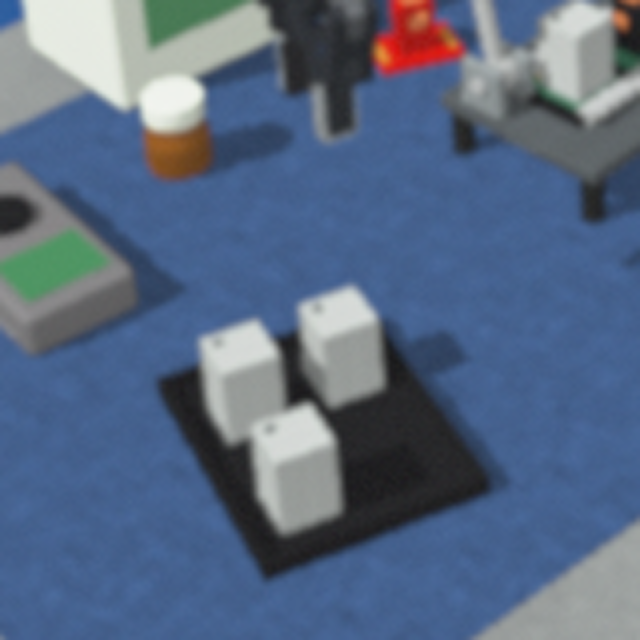

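>>> move_arm(
  targets=[
    [-3, -1, 0, 0, 0],
    [-3.3, -1, 0, 0, 0],
    [-3.3, 0, 0, 0, 0],
    [-3.3, 0, 0, 0, 0],
    [-3.3, 1.5, 0, 0, 0],
    [-3.3, 2.4, 0, 0, 0],
    [-3.3, 2.4, 0, 0, 0],
    [-1, 2.4, 0, 0, 0.2],
    [0, 2.4, 0, 0, 0.3],
    [0, 2.4, 0, 0, 0.3],
    [0, 2.0, 0, 0, 0.3],
    [0, 0, 0, 0, 0.3],
  ],
)

```text
time_s: 38.05
tool_pos: [0.5685, -0.0113, 0.2587]
ee_rot: [0.001, 0.795, 0.607, 0.001]
wrist_force: [0.1, -0.1, 0.6]
grip_width: 0.0558
```

>>> move_arm(
  targets=[
    [0, 0, 0, -6.7, 0.3],
    [0, 0, 0, -6.7, 0.3],
    [0, 0, 0, -6.7, 0.3],
    [0, 0, 0, 0, 0.3],
    [0, 0, 0, 0, 0.3],
    [0, 0, 0, 0, 0.3],
  ],
)

```text
time_s: 38.55
tool_pos: [0.5651, -0.0097, 0.2586]
ee_rot: [0.0, 0.678, 0.735, 0.0]
wrist_force: [0.4, 0.3, 1.2]
grip_width: 0.0557
```

```bash
python3 - <<'E'
from h import *
c=fx(Q,[0,.081,.088])[0]
go(c,Q[2]+np.pi/2)
E
```

```text
t 38.55 tcp [ 0.5651 -0.0097  0.2586] yaw 94.69 width 0.0557 F [0.4 0.3 1.2] q7 -0.16
  shift cm (tool axes now) [-0.53  0.74 11.66] twist deg -0.11 tool z [ 1.e-04  0.e+00 -1.e+00]
```

>>> move_arm(
  targets=[
    [-0.3, 0.4, 0.5, 0, 0.3],
    [-0.25, 0.35, 0.5, 0, 0.3],
    [0, 0, 1.5, 0, 0.3],
    [0, 0, 1.5, 0, 0.3],
    [0, 0, 1.5, 0, 0.3],
    [0, 0, 0, 0, 0.3],
    [0, 0, 0, 0, 0.3],
    [0, 0, 0, 0, 0.3],
  ],
)

```text
time_s: 39.22
tool_pos: [0.5738, -0.0146, 0.2038]
ee_rot: [0.0, 0.676, 0.737, 0.0]
wrist_force: [1.0, -0.2, 1.2]
grip_width: 0.0554
```

```bash
python3 - <<'E'
from h import *
c=fx(Q,[0,.081,.088])[0]
go(c,Q[2]+np.pi/2)
p=eyes.snapshot("side"); im=p["pixels"][:,:,::-1]
cv2.imwrite(f"pics/e1side.png",cv2.resize(im[200:320,260:400],None,fx=5,fy=5,interpolation=cv2.INTER_CUBIC))
p=eyes.snapshot("top"); im=p["pixels"][:,:,::-1]
cv2.imwrite(f"pics/e1top.png",cv2.resize(im[180:300,230:370],None,fx=5,fy=5,interpolation=cv2.INTER_CUBIC))
E
```

```text
t 39.22 tcp [ 0.5738 -0.0146  0.2038] yaw 94.87 width 0.0554 F [ 1.  -0.2  1.2] q7 -0.17
  shift cm (tool axes now) [ 0.03 -0.09  6.18] twist deg 0.07 tool z [ 4.e-04  0.e+00 -1.e+00]
```

View pics/e1side.png

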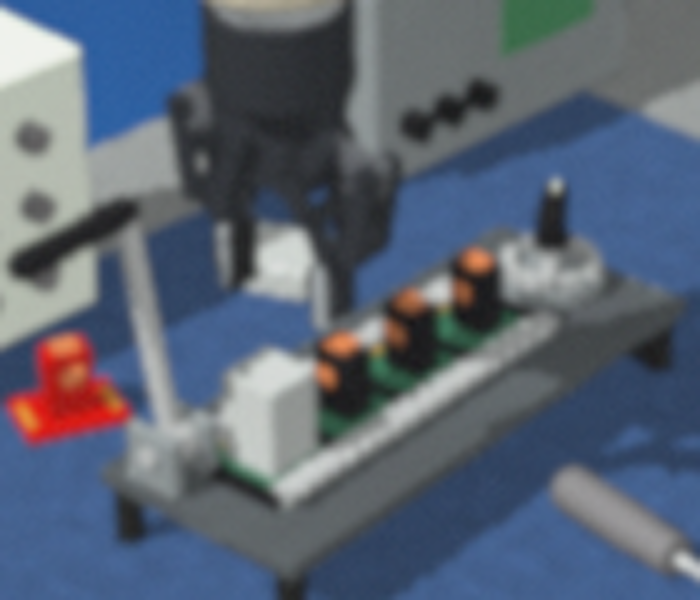

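View pics/e1top.png

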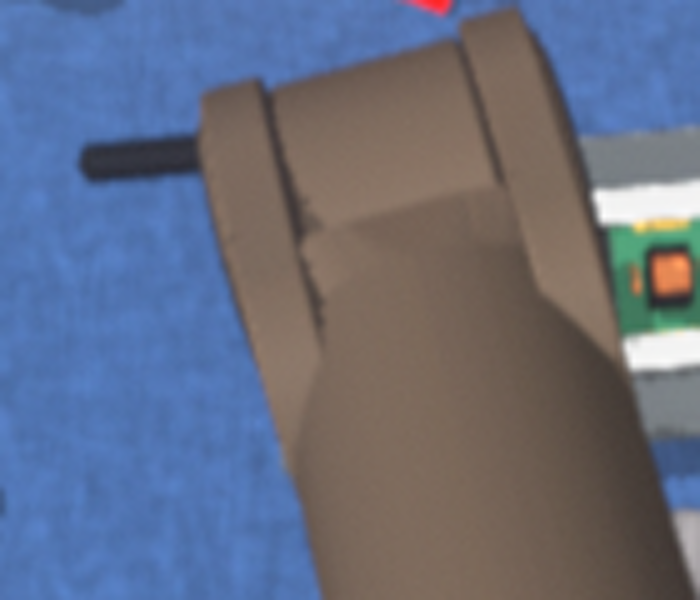

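>>> move_arm(
  targets=[
    [0, -0.1, 1, 0, 0.3],
    [0, 0, 1, 0, 0.3],
    [0, 0, 1, 0, 0.3],
    [0, 0, 1, 0, 0.3],
    [0, 0, 1, 0, 0.3],
    [0, 0, 1, 0, 0.3],
    [0, 0, 0.1, 0, 0.3],
    [0, 0, 0, 0, 0.3],
    [0, 0, 0, 0, 0],
  ],
)

```text
time_s: 40.07
tool_pos: [0.5726, -0.0146, 0.1424]
ee_rot: [-0.0, 0.676, 0.737, 0.0]
wrist_force: [0.2, -1.0, -0.8]
grip_width: 0.0444
```

>>> move_arm(
  targets=[
    [0, 0, 0, 0, -0.2],
    [0, 0, 0, 0, -0.4],
    [0, 0, 0, 0, -1],
    [0, 0, 0, 0, -1],
    [0, 0, 0, 0, -1],
    [0, 0, 0, 0, -1],
    [0, 0, 0, 0, -1],
  ],
)

```text
time_s: 40.65
tool_pos: [0.5734, -0.0145, 0.1432]
ee_rot: [0.001, 0.676, 0.737, 0.001]
wrist_force: [2.5, 1.7, 6.3]
grip_width: 0.033
```

```bash
python3 - <<'E'
from h import *
go([0,0,0],0)
p=eyes.snapshot("side"); im=p["pixels"][:,:,::-1]
cv2.imwrite(f"pics/e2side.png",cv2.resize(im[200:320,260:400],None,fx=5,fy=5,interpolation=cv2.INTER_CUBIC))
E
```

```text
t 40.65 tcp [ 0.5734 -0.0145  0.1432] yaw 94.91 width 0.033 F [2.5 1.7 6.3] q7 -0.21
  shift cm (tool axes now) [  6.35 -57.02   8.79] twist deg 94.91 tool z [ 2.4e-03  2.0e-04 -1.0e+00]
```

View pics/e2side.png

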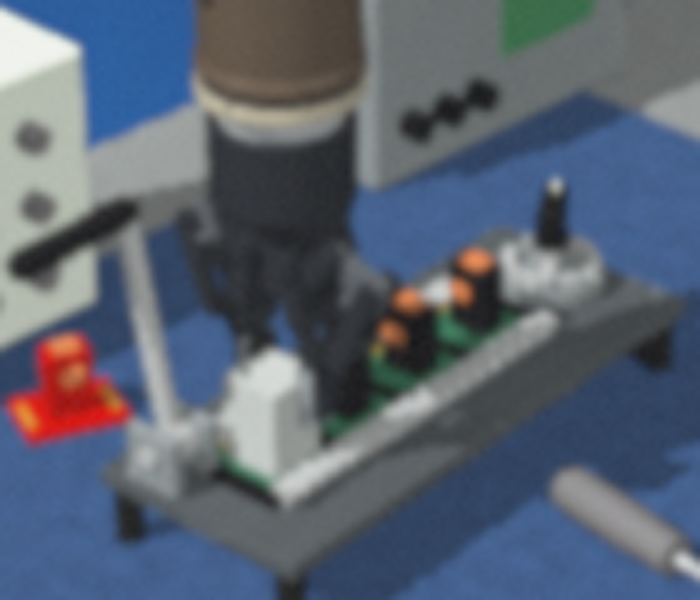

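>>> move_arm(
  targets=[
    [0, 0, -0.5, 0, -1],
    [0, 0, -0.5, 0, -1],
    [0, 0, -0.5, 0, -1],
    [0, 0, -0.5, 0, -1],
    [0, 0, -0.5, 0, -1],
    [0, 0, -0.5, 0, -1],
    [0, 0, -0.5, 0, -1],
    [0, 0, -0.5, 0, -1],
    [0, 0, -1.5, 0, -1],
    [0, 0, -2, 0, -1],
    [0, 0, -2, 0, -1],
    [0, 0, -2, 0, -1],
  ],
)

```text
time_s: 41.7
tool_pos: [0.5721, -0.0147, 0.2589]
ee_rot: [-0.0, 0.676, 0.737, -0.0]
wrist_force: [-0.1, 0.6, -1.2]
grip_width: 0.0329
```

```bash
python3 - <<'E'
from h import *
p=eyes.snapshot("side"); im=p["pixels"][:,:,::-1]
cv2.imwrite(f"pics/e3side.png",cv2.resize(im[180:420,160:410],None,fx=3,fy=3,interpolation=cv2.INTER_CUBIC)[:600])
t=slot(3); t[2]=.0962+.1
go(t,T[2]+np.pi/2,0)
E
```

```text
t 41.75 tcp [ 0.5738 -0.0143  0.263 ] yaw 94.91 width 0.0329 F [2.1 0.8 3. ] q7 -0.14
  shift cm (tool axes now) [ 30.25 -12.81   6.6 ] twist deg 20.09 tool z [ 0.0055  0.     -1.    ]
```

View pics/e3side.png

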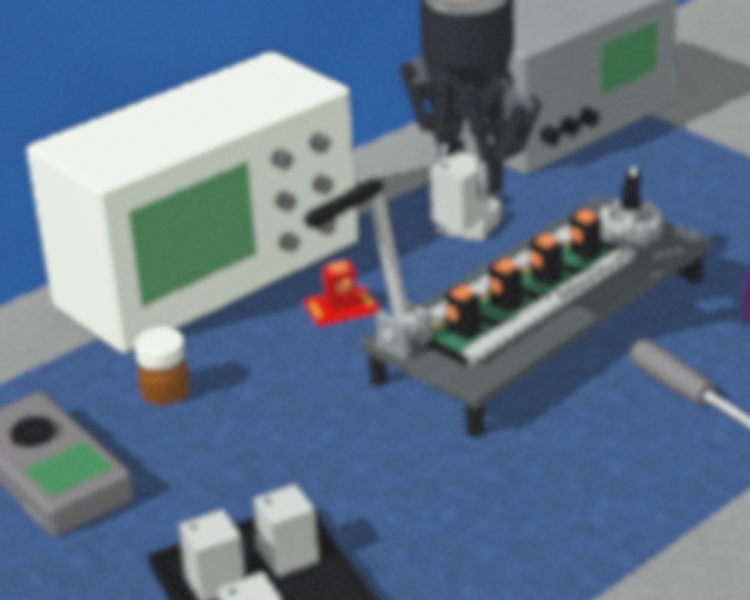

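```bash
python3 - <<'E'
from h import *
t=fx(T,[-.04,-.042,.1962])[0]; print(t)
go(t,T[2]+np.pi/2,0)
E
```

```text
[0.41749611 0.26454249 0.1962    ]
t 41.75 tcp [ 0.5738 -0.0143  0.263 ] yaw 94.91 width 0.0329 F [2.1 0.8 3. ] q7 -0.14
  shift cm (tool axes now) [ 29.13 -13.22   6.59] twist deg 20.09 tool z [ 0.0055  0.     -1.    ]
```

>>> move_arm(
  targets=[
    [0, -3, 0, 0, -1],
    [1, -3, 0, 0, -1],
    [2.5, -2.5, 0, 0, -1],
    [3, -2, 0, 0, -1],
    [3.3, -1.2, 0, 0, -1],
    [3.3, -1, 0, 0, -1],
    [3.3, -0.5, 0, 0, -1],
    [3.3, 0, 0, 0, -1],
    [3.3, 0, 0, 0, -1],
    [3.3, 0, 0, 0, -1],
    [2.8, 0, 0, 0, -1],
    [0, 0, 0, 0, -1],
  ],
)

```text
time_s: 42.75
tool_pos: [0.4145, 0.2701, 0.2585]
ee_rot: [-0.001, 0.674, 0.739, 0.002]
wrist_force: [0.8, 0.3, -0.2]
grip_width: 0.0334
```

>>> move_arm(
  targets=[
    [0, 0, 0, 6.7, -1],
    [0, 0, 0, 6.7, -1],
    [0, 0, 0, 6.7, -1],
    [0, 0, 2, 0, -1],
    [0, 0, 2, 0, -1],
    [0, 0, 2, 0, -1],
    [0, 0, 0, 0, -1],
    [0, 0, 0, 0, -1],
  ],
)

```text
time_s: 43.42
tool_pos: [0.4156, 0.2635, 0.1973]
ee_rot: [-0.0, 0.794, 0.607, -0.001]
wrist_force: [-0.7, -0.6, -0.4]
grip_width: 0.0329
```

```bash
python3 - <<'E'
from h import *
t=fx(T,[-.04,-.042,.0962])[0]
go(t,T[2]+np.pi/2,0)
p=eyes.snapshot("side"); im=p["pixels"][:,:,::-1]
cv2.imwrite(f"pics/t9side.png",cv2.resize(im[270:430,170:330],None,fx=4,fy=4,interpolation=cv2.INTER_CUBIC))
E
```

```text
t 43.42 tcp [0.4156 0.2635 0.1973] yaw 74.81 width 0.0329 F [-0.7 -0.6 -0.4] q7 -1.16
  shift cm (tool axes now) [ 0.17  0.17 10.11] twist deg -0.0 tool z [-0.0016 -0.0012 -1.    ]
```

View pics/t9side.png

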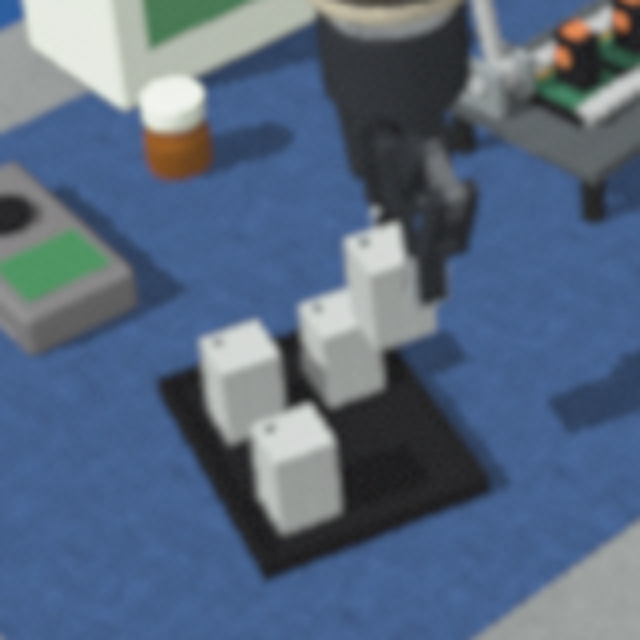

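>>> move_arm(
  targets=[
    [0.1, 0.1, 1, 0, -1],
    [0, 0, 1.5, 0, -1],
    [0, 0, 1.5, 0, -1],
    [0, 0, 1.5, 0, -1],
    [0, 0, 1.5, 0, -1],
    [0, 0, 1, 0, -1],
    [0, 0, 1, 0, -1],
    [0, 0, 0.5, 0, -1],
    [0, 0, 0.4, 0, -1],
    [0, 0, 0.1, 0, -1],
    [0, 0, 0, 0, -1],
    [0, 0, 0, 0, -1],
  ],
)

```text
time_s: 44.47
tool_pos: [0.4175, 0.2649, 0.0978]
ee_rot: [0.0, 0.794, 0.607, 0.0]
wrist_force: [0.3, 0.5, -0.1]
grip_width: 0.0331
```

```bash
python3 - <<'E'
from h import *
t=fx(T,[-.04,-.042,.0962])[0]
go(t,T[2]+np.pi/2,0)
E
```

```text
t 44.47 tcp [0.4175 0.2649 0.0978] yaw 74.81 width 0.0331 F [ 0.3  0.5 -0.1] q7 -1.26
  shift cm (tool axes now) [-0.03  0.01  0.16] twist deg -0.01 tool z [ 6.e-04  4.e-04 -1.e+00]
```

>>> move_arm(
  targets=[
    [0, 0, 0.1, 0, -1],
    [0, 0, 0.05, 0, -1],
    [0, 0, 0, 0, -1],
    [0, 0, 0, 0, -1],
  ],
)

```text
time_s: 44.8
tool_pos: [0.4175, 0.2648, 0.0962]
ee_rot: [0.0, 0.794, 0.607, 0.0]
wrist_force: [0.3, -1.6, 3.5]
grip_width: 0.033
```

>>> move_arm(
  targets=[
    [0, 0, 0, 0, -0.3],
    [0, 0, 0, 0, -0.15],
    [0, 0, 0, 0, 0],
    [0, 0, 0, 0, 0],
    [0, 0, 0, 0, 0],
    [0, 0, -1, 0, 0],
    [0, 0, -1.5, 0, 0],
    [0, 0, -2, 0, 0],
    [0, 0, -3, 0, 0],
    [0, 0, -3, 0, 0],
    [0, 0, -3, 0, 0],
    [0, 0, -3, 0, 0],
  ],
)

```text
time_s: 45.8
tool_pos: [0.4167, 0.2646, 0.2631]
ee_rot: [-0.0, 0.794, 0.608, 0.0]
wrist_force: [1.4, 0.4, -1.0]
grip_width: 0.0427
```

```bash
python3 - <<'E'
from h import *
p=eyes.snapshot("side"); im=p["pixels"][:,:,::-1]
cv2.imwrite(f"pics/t10side.png",cv2.resize(im[200:440,160:400],None,fx=2.5,fy=2.5,interpolation=cv2.INTER_CUBIC))
g=fx(Q,[.0558,.178,.192])[0]; print(g)
go(g+[0,0,.1],Q[2]+np.pi/2)
E
```

```text
[0.62040524 0.08694594 0.192     ]
t 45.85 tcp [0.4184 0.2663 0.2686] yaw 74.84 width 0.0425 F [1.3 1.7 4.6] q7 -1.1
  shift cm (tool axes now) [-11.99  24.22  -7.69] twist deg -19.96 tool z [ 0.0064  0.0045 -1.    ]
```

View pics/t10side.png

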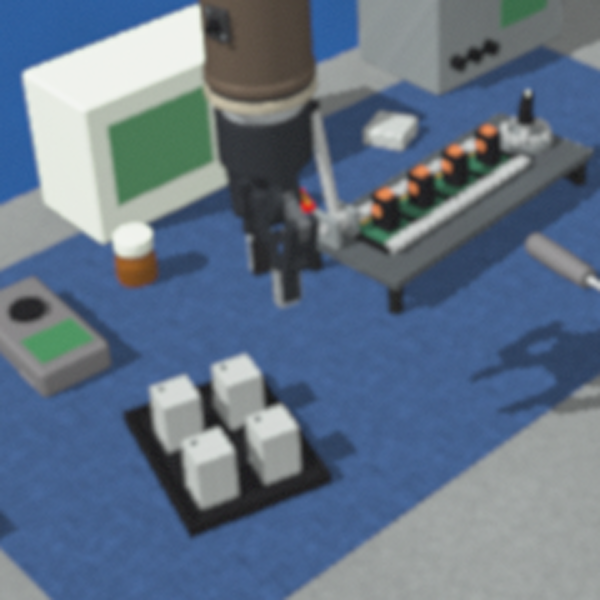

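>>> move_arm(
  targets=[
    [0, 0, -2.5, 0, 0],
    [0, 0, -2.5, 0, 0],
    [-1, 2, -3, 0, 0],
    [-1.2, 2.8, 0, 0, 0],
    [-1.2, 2.8, 0, 0, 0],
    [-1.2, 2.8, 0, 0, 0],
    [-1.2, 2.8, 0, 0, 0],
    [-1.2, 2.8, 0, 0, 0],
    [-1.2, 2.8, 0, 0, 0],
    [-1.2, 2.8, 0, 0, 0],
    [-1.2, 1.6, 0, 0, 0],
    [-1, 0, 0, 0, 0],
  ],
)

```text
time_s: 46.85
tool_pos: [0.613, 0.0889, 0.3404]
ee_rot: [0.0, 0.795, 0.606, -0.0]
wrist_force: [-0.2, 0.5, -0.6]
grip_width: 0.0428
```

>>> move_arm(
  targets=[
    [0, 0, 0, -6.7, 0],
    [0, 0, 0, -6.7, 0],
    [0, 0, 0, -6.6, 0],
    [0, 0, 0, 0, 0],
    [0, 0, 0, 0, 0],
    [0, 0, 0, 0, 0],
  ],
)

```text
time_s: 47.35
tool_pos: [0.6103, 0.0921, 0.3411]
ee_rot: [-0.0, 0.678, 0.735, 0.0]
wrist_force: [-0.0, 1.5, -0.1]
grip_width: 0.0425
```

```bash
python3 - <<'E'
from h import *
g=fx(Q,[.055,.178,.190])[0]
go(g,Q[2]+np.pi/2)
E
```

```text
t 47.35 tcp [0.6103 0.0921 0.3411] yaw 94.6 width 0.0425 F [-0.   1.5 -0.1] q7 -0.31
  shift cm (tool axes now) [-0.59  0.88  9.71] twist deg -0.2 tool z [-0.e+00  1.e-04 -1.e+00]
```

>>> move_arm(
  targets=[
    [-0.3, 0.4, 1, -0.2, 0],
    [-0.3, 0.4, 1, 0, 0],
    [0, 0, 1, 0, 0],
    [0, 0, 1, 0, 0],
    [0, 0, 0.5, 0, 0],
    [0, 0, 0, 0, 0],
    [0, 0, 0, 0, 0],
    [0, 0, 0, 0, 0],
  ],
)

```text
time_s: 48.02
tool_pos: [0.6193, 0.0868, 0.2963]
ee_rot: [0.0, 0.676, 0.737, 0.0]
wrist_force: [0.2, -0.9, 0.1]
grip_width: 0.0429
```

```bash
python3 - <<'E'
from h import *
g=fx(Q,[.055,.178,.190])[0]
go(g,Q[2]+np.pi/2)
p=eyes.snapshot("side"); im=p["pixels"][:,:,::-1]
cv2.imwrite(f"pics/l1side.png",cv2.resize(im[180:330,220:380],None,fx=4,fy=4,interpolation=cv2.INTER_CUBIC))
p=eyes.snapshot("top"); im=p["pixels"][:,:,::-1]
cv2.imwrite(f"pics/l1top.png",cv2.resize(im[160:300,200:360],None,fx=4,fy=4,interpolation=cv2.INTER_CUBIC))
E
```

```text
t 48.02 tcp [0.6193 0.0868 0.2963] yaw 95.01 width 0.0429 F [ 0.2 -0.9  0.1] q7 -0.31
  shift cm (tool axes now) [-0.    0.02  5.23] twist deg 0.21 tool z [ 6.e-04  2.e-04 -1.e+00]
```

View pics/l1side.png

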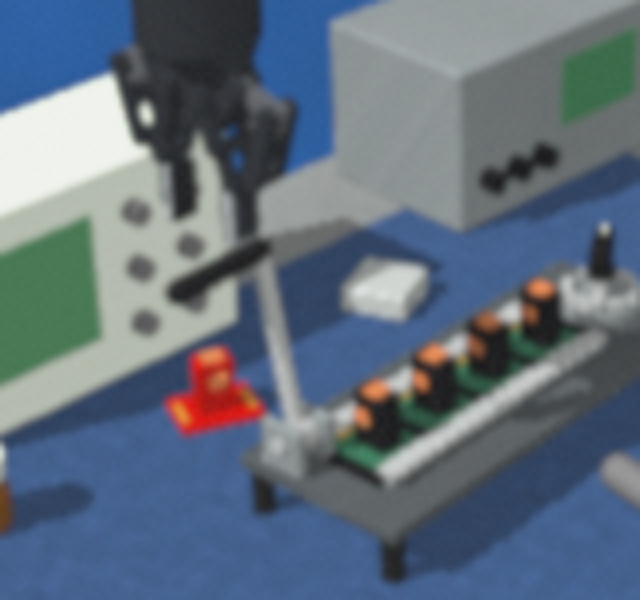

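View pics/l1top.png

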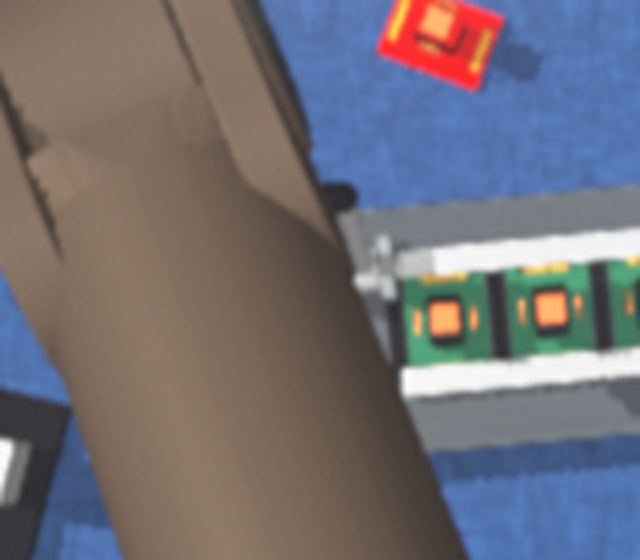

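>>> move_arm(
  targets=[
    [0, 0, 0.8, 0.2, 0],
    [0, 0, 0.8, 0, 0],
    [0, 0, 0.8, 0, 0],
    [0, 0, 0.8, 0, 0],
    [0, 0, 0.8, 0, 0],
    [0, 0, 0.8, 0, 0],
    [0, 0, 0.4, 0, 0],
    [0, 0, 0, 0, 0],
    [0, 0, 0, 0, 0],
    [0, 0, 0, 0, 0],
  ],
)

```text
time_s: 48.95
tool_pos: [0.6194, 0.0867, 0.2443]
ee_rot: [0.0, 0.677, 0.736, 0.0]
wrist_force: [0.3, 0.8, 0.6]
grip_width: 0.0427
```

```bash
python3 - <<'E'
from h import *
g=fx(Q,[.055,.178,.190])[0]
go(g,Q[2]+np.pi/2)
p=eyes.snapshot("side"); im=p["pixels"][:,:,::-1]
cv2.imwrite(f"pics/l2side.png",cv2.resize(im[200:300,230:330],None,fx=6,fy=6,interpolation=cv2.INTER_CUBIC))
E
```

```text
t 48.95 tcp [0.6194 0.0867 0.2443] yaw 94.81 width 0.0427 F [0.3 0.8 0.6] q7 -0.34
  shift cm (tool axes now) [0.01 0.02 0.03] twist deg 0.01 tool z [ 6.e-04  1.e-04 -1.e+00]
```

View pics/l2side.png

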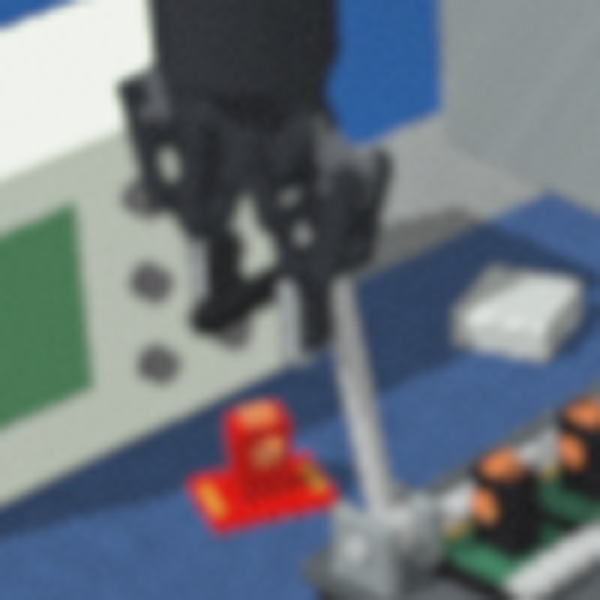

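>>> move_arm(
  targets=[
    [0, 0, 0, 0, -0.2],
    [0, 0, 0, 0, -0.4],
    [0, 0, 0, 0, -0.6],
    [0, 0, 0, 0, -1],
    [0, 0, 0, 0, -1],
    [0, 0, 0, 0, -1],
    [0, 0, 0, 0, -1],
    [0, 0, 0, 0, -1],
  ],
)

```text
time_s: 49.67
tool_pos: [0.6198, 0.0867, 0.2445]
ee_rot: [0.001, 0.677, 0.736, 0.001]
wrist_force: [3.8, -0.4, 5.8]
grip_width: 0.0141
```

```bash
python3 - <<'E'
from h import *
g=fx(Q,[.055,.178,.190])[0]
go(g,Q[2]+np.pi/2)
s,p,M=st()
a0=.2
# path rel to start in tool axes (cm): tool y = fixture +x, tool z = down
q=np.arange(0,1.06,.1)
x=.13*np.sin(a0-q); z=.13*np.cos(a0-q)
print(np.round(np.c_[q[1:],np.diff(x)*100,-np.diff(z)*100],2))
E
```

```text
t 49.67 tcp [0.6198 0.0867 0.2445] yaw 94.8 width 0.0141 F [ 3.8 -0.4  5.8] q7 -0.34
  shift cm (tool axes now) [ 0.02 -0.02  0.05] twist deg -0.0 tool z [ 1.8e-03  3.0e-04 -1.0e+00]
[[ 0.1  -1.28 -0.19]
 [ 0.2  -1.3  -0.06]
 [ 0.3  -1.3   0.06]
 [ 0.4  -1.28  0.19]
 [ 0.5  -1.26  0.32]
 [ 0.6  -1.22  0.45]
 [ 0.7  -1.17  0.57]
 [ 0.8  -1.11  0.68]
 [ 0.9  -1.03  0.79]
 [ 1.   -0.95  0.89]]
```

>>> move_arm(
  targets=[
    [0, -0.64, -0.1, 0, -1],
    [0, -0.64, -0.1, 0, -1],
    [0, -0.65, -0.03, 0, -1],
    [0, -0.65, -0.03, 0, -1],
    [0, -0.65, 0.03, 0, -1],
    [0, -0.65, 0.03, 0, -1],
    [0, 0, 0, 0, -1],
    [0, 0, 0, 0, -1],
  ],
)

```text
time_s: 50.33
tool_pos: [0.5819, 0.0837, 0.2475]
ee_rot: [0.001, 0.677, 0.736, 0.002]
wrist_force: [3.7, 0.1, 9.3]
grip_width: 0.0139
```

```bash
python3 - <<'E'
from h import *
go([0,0,0],0)
p=eyes.snapshot("side"); im=p["pixels"][:,:,::-1]
cv2.imwrite(f"pics/l3side.png",cv2.resize(im[200:300,230:330],None,fx=6,fy=6,interpolation=cv2.INTER_CUBIC))
E
```

```text
t 50.33 tcp [0.5819 0.0837 0.2475] yaw 94.8 width 0.0139 F [3.7 0.1 9.3] q7 -0.34
  shift cm (tool axes now) [ -3.48 -58.77  19.08] twist deg 94.8 tool z [ 4.5e-03  8.0e-04 -1.0e+00]
```

View pics/l3side.png

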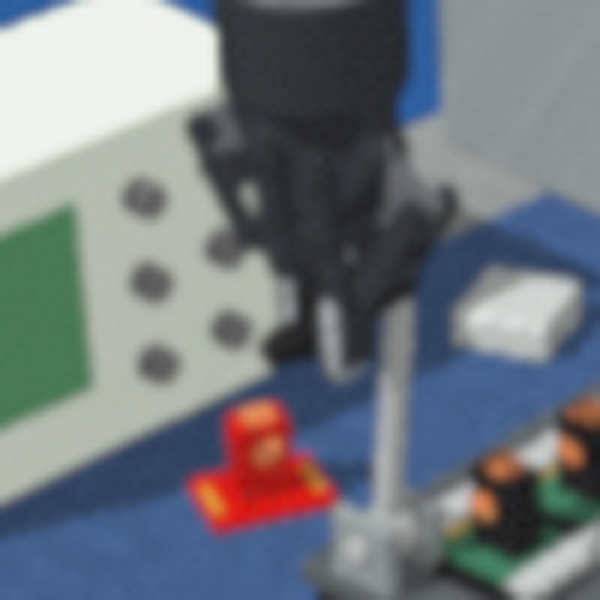

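>>> move_arm(
  targets=[
    [0, -0.64, 0.08, 0, -1],
    [0, -0.64, 0.1, 0, -1],
    [0, -0.63, 0.15, 0, -1],
    [0, -0.63, 0.17, 0, -1],
    [0, -0.61, 0.21, 0, -1],
    [0, -0.61, 0.23, 0, -1],
    [0, -0.59, 0.28, 0, -1],
    [0, -0.58, 0.29, 0, -1],
    [0, -0.56, 0.33, 0, -1],
    [0, -0.55, 0.35, 0, -1],
    [0, 0, 0, 0, -1],
    [0, 0, 0, 0, -1],
  ],
)

```text
time_s: 51.38
tool_pos: [0.5213, 0.0789, 0.2247]
ee_rot: [0.001, 0.677, 0.736, 0.001]
wrist_force: [4.7, 1.8, 4.2]
grip_width: 0.0139
```

```bash
python3 - <<'E'
from h import *
go(fx(Q,[.03-.13*np.sin(.8),.178,.065+.13*np.cos(.8)-.002])[0],Q[2]+np.pi/2)
p=eyes.snapshot("side"); im=p["pixels"][:,:,::-1]
cv2.imwrite(f"pics/l4side.png",cv2.resize(im[200:330,230:390],None,fx=4.5,fy=4.5,interpolation=cv2.INTER_CUBIC))
E
```

```text
t 51.38 tcp [0.5213 0.0789 0.2247] yaw 94.82 width 0.0139 F [4.7 1.8 4.2] q7 -0.37
  shift cm (tool axes now) [-0.03 -1.97  1.7 ] twist deg 0.02 tool z [ 0.0027  0.0011 -1.    ]
```

View pics/l4side.png

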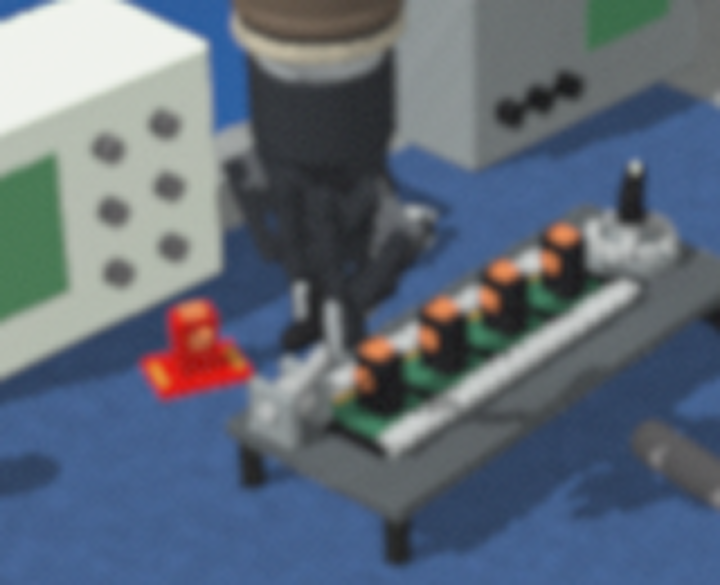

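>>> move_arm(
  targets=[
    [0, -0.52, 0.38, 0, -1],
    [0, -0.51, 0.41, 0, -1],
    [0, -0.48, 0.44, 0, -1],
    [0, -0.47, 0.45, 0, -1],
    [0, 0, 0, 0, -1],
    [0, 0, 0, 0, -1],
    [0, 0, 0, 0, -1],
  ],
)

```text
time_s: 52.02
tool_pos: [0.5035, 0.0775, 0.2088]
ee_rot: [0.002, 0.677, 0.736, 0.003]
wrist_force: [9.7, 1.2, 6.8]
grip_width: 0.0145
```

>>> move_arm(
  targets=[
    [0, -0.21, 0.21, 0, -1],
    [0, 0, 0, 0, -1],
    [0, 0, 0, 0, -1],
  ],
)

```text
time_s: 52.27
tool_pos: [0.5028, 0.0774, 0.2081]
ee_rot: [0.003, 0.677, 0.736, 0.004]
wrist_force: [9.3, 0.6, 17.4]
grip_width: 0.0138
```

```bash
python3 - <<'E'
from h import *
go(fx(Q,[.03-.13*np.sin(.8),.178,.065+.13*np.cos(.8)-.002])[0],Q[2]+np.pi/2)
p=eyes.snapshot("side"); im=p["pixels"][:,:,::-1]
cv2.imwrite(f"pics/l5side.png",cv2.resize(im[200:330,230:390],None,fx=4.5,fy=4.5,interpolation=cv2.INTER_CUBIC))
E
```

```text
t 52.27 tcp [0.5028 0.0774 0.2081] yaw 94.78 width 0.0138 F [ 9.3  0.6 17.4] q7 -0.39
  shift cm (tool axes now) [-0.04 -0.1   0.05] twist deg -0.02 tool z [ 0.01    0.0022 -0.9999]
```

View pics/l5side.png

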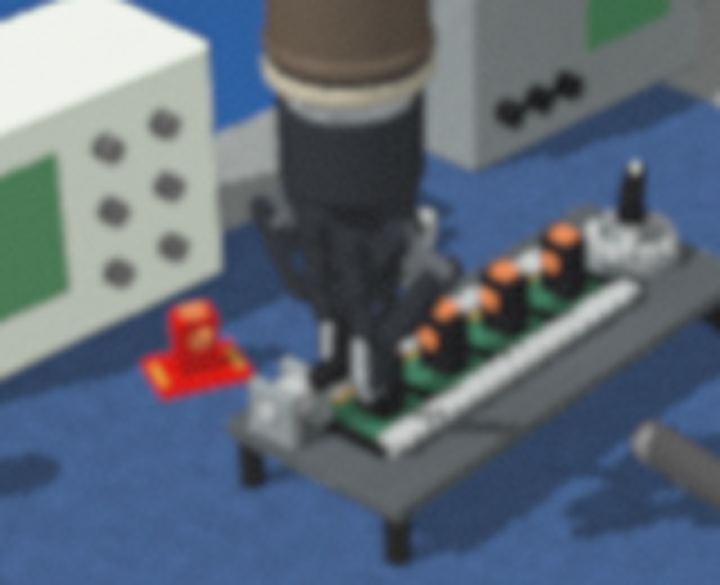

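>>> move_arm(
  targets=[
    [0, 0.1, -0.1, 0, -1],
    [0, 0.11, -0.11, 0, -1],
    [0, 0.24, -0.22, 0, -1],
    [0, 0.24, -0.22, 0, -1],
    [0, 0.24, -0.22, 0, -1],
    [0, 0.24, -0.22, 0, -1],
    [0, 0.26, -0.2, 0, -1],
    [0, 0.26, -0.2, 0, -1],
    [0, 0.26, -0.2, 0, -1],
    [0, 0.26, -0.2, 0, -1],
    [0, 0.28, -0.17, 0, -1],
    [0, 0.28, -0.17, 0, -1],
  ],
)

```text
time_s: 53.32
tool_pos: [0.525, 0.0791, 0.2274]
ee_rot: [-0.001, 0.677, 0.736, -0.001]
wrist_force: [-6.6, 3.2, 5.9]
grip_width: 0.0141
```

>>> move_arm(
  targets=[
    [0, 0.28, -0.17, 0, -1],
    [0, 0.28, -0.17, 0, -1],
    [0, 0.29, -0.14, 0, -1],
    [0, 0.29, -0.14, 0, -1],
    [0, 0.29, -0.14, 0, -1],
    [0, 0.29, -0.14, 0, -1],
    [0, 0.3, -0.11, 0, -1],
    [0, 0.31, -0.11, 0, -1],
    [0, 0.3, -0.11, 0, -1],
    [0, 0.31, -0.11, 0, -1],
    [0, 0.31, -0.08, 0, -1],
    [0, 0.32, -0.08, 0, -1],
  ],
)

```text
time_s: 54.32
tool_pos: [0.5617, 0.082, 0.2429]
ee_rot: [-0.0, 0.677, 0.736, -0.0]
wrist_force: [-4.4, 2.2, 9.2]
grip_width: 0.014
```

```bash
python3 - <<'E'
from h import *
go(fx(Q,[.055,.178,.190])[0],Q[2]+np.pi/2)
p=eyes.snapshot("side"); im=p["pixels"][:,:,::-1]
cv2.imwrite(f"pics/l6side.png",cv2.resize(im[200:330,230:390],None,fx=4.5,fy=4.5,interpolation=cv2.INTER_CUBIC))
E
```

```text
t 54.32 tcp [0.5617 0.082  0.2429] yaw 94.82 width 0.014 F [-4.4  2.2  9.2] q7 -0.35
  shift cm (tool axes now) [-0.    5.81 -0.11] twist deg 0.02 tool z [-2.e-04 -0.e+00 -1.e+00]
```

View pics/l6side.png

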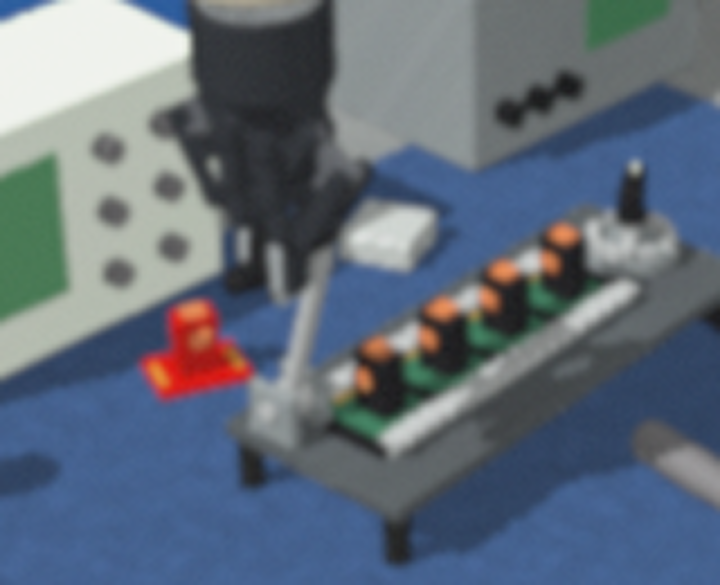

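>>> move_arm(
  targets=[
    [0, 0.31, -0.08, 0, -1],
    [0, 0.32, -0.08, 0, -1],
    [0, 0.32, -0.05, 0, -1],
    [0, 0.32, -0.05, 0, -1],
    [0, 0.32, -0.05, 0, -1],
    [0, 0.32, -0.04, 0, -1],
    [0, 0.32, -0.02, 0, -1],
    [0, 0.33, -0.01, 0, -1],
    [0, 0.32, -0.02, 0, -1],
    [0, 0.33, -0.01, 0, -1],
    [0, 0.32, 0.01, 0, -1],
    [0, 0.33, 0.02, 0, -1],
  ],
)

```text
time_s: 55.37
tool_pos: [0.6005, 0.0849, 0.2466]
ee_rot: [0.0, 0.677, 0.736, -0.0]
wrist_force: [-0.6, 3.4, -9.5]
grip_width: 0.014
```

>>> move_arm(
  targets=[
    [0, 0.32, 0.01, 0, -1],
    [0, 0.33, 0.02, 0, -1],
    [0, 0.25, 0.04, 0, -1],
    [0, 0.25, 0.04, 0, -1],
    [0, 0.2, 0.03, 0, -1],
    [0, 0.2, 0.03, 0, -1],
    [0, 0.15, 0.02, 0, -1],
    [0, 0.1, 0.02, 0, -1],
    [0, 0, 0, 0, -1],
    [0, 0, 0, 0, -1],
    [0, 0, 0, 0, -1],
  ],
)

```text
time_s: 56.28
tool_pos: [0.618, 0.0863, 0.2441]
ee_rot: [0.0, 0.677, 0.736, -0.0]
wrist_force: [-3.2, 1.4, 4.0]
grip_width: 0.0138
```

```bash
python3 - <<'E'
from h import *
go(fx(Q,[.055,.178,.190])[0],Q[2]+np.pi/2)
p=eyes.snapshot("side"); im=p["pixels"][:,:,::-1]
cv2.imwrite(f"pics/l7side.png",cv2.resize(im[200:330,230:390],None,fx=4.5,fy=4.5,interpolation=cv2.INTER_CUBIC))
E
```

```text
t 56.28 tcp [0.618  0.0863 0.2441] yaw 94.8 width 0.0138 F [-3.2  1.4  4. ] q7 -0.34
  shift cm (tool axes now) [0.04 0.17 0.01] twist deg -0.0 tool z [-2.e-04 -3.e-04 -1.e+00]
```

View pics/l7side.png

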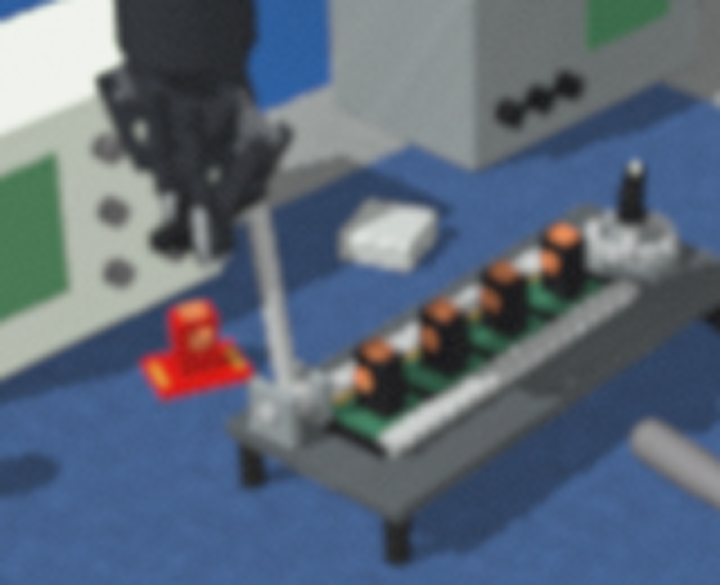

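>>> move_arm(
  targets=[
    [0, 0.1, 0.02, 0, -1],
    [0, 0.1, 0.02, 0, -1],
    [0, 0, 0, 0, -1],
    [0, 0, 0, 0, -1],
  ],
)

```text
time_s: 56.67
tool_pos: [0.6204, 0.0865, 0.2432]
ee_rot: [0.0, 0.677, 0.736, 0.0]
wrist_force: [0.1, 1.6, -4.2]
grip_width: 0.0138
```

>>> move_arm(
  targets=[
    [0, 0.1, 0.02, 0, -1],
    [0, 0.1, 0.02, 0, -1],
    [0, 0, 0, 0, -1],
    [0, 0, 0, 0, -1],
  ],
)

```text
time_s: 57.0
tool_pos: [0.622, 0.0866, 0.2429]
ee_rot: [-0.0, 0.677, 0.736, -0.0]
wrist_force: [-1.1, 0.9, -5.1]
grip_width: 0.014
```

>>> move_arm(
  targets=[
    [0, 0.1, 0.03, 0, -1],
    [0, 0.1, 0.03, 0, -1],
    [0, 0, 0, 0, -1],
    [0, 0, 0, 0, -1],
  ],
)

```text
time_s: 57.33
tool_pos: [0.6236, 0.0868, 0.2425]
ee_rot: [-0.0, 0.677, 0.736, -0.001]
wrist_force: [-4.6, -0.5, -0.3]
grip_width: 0.0137
```

>>> move_arm(
  targets=[
    [0, 0.1, 0.03, 0, -1],
    [0, 0.1, 0.03, 0, -1],
    [0, 0, 0, 0, -1],
    [0, 0, 0, 0, -1],
  ],
)

```text
time_s: 57.67
tool_pos: [0.6246, 0.0869, 0.2423]
ee_rot: [-0.001, 0.677, 0.736, -0.001]
wrist_force: [-11.4, -1.1, 5.2]
grip_width: 0.0141
```

>>> move_arm(
  targets=[
    [0, -0.05, 0, 0, -1],
    [0, 0, 0, 0, -0.6],
    [0, 0, 0, 0, -0.5],
    [0, 0, 0, 0, -0.4],
    [0, 0, 0, 0, -0.3],
    [0, 0, 0, 0, -0.2],
    [0, 0, 0, 0, -0.1],
    [0, 0, 0, 0, 0],
    [0, 0, 0, 0, 0],
    [0, 0, 0, 0, 0],
  ],
)

```text
time_s: 58.5
tool_pos: [0.6256, 0.0871, 0.2421]
ee_rot: [0.0, 0.677, 0.736, 0.0]
wrist_force: [0.4, -0.5, -0.9]
grip_width: 0.0431
```

```bash
python3 - <<'E'
from h import *
go(fx(Q,[.055,.178,.190])[0],Q[2]+np.pi/2)
p=eyes.snapshot("side"); im=p["pixels"][:,:,::-1]
cv2.imwrite(f"pics/l8side.png",cv2.resize(im[200:330,230:390],None,fx=4.5,fy=4.5,interpolation=cv2.INTER_CUBIC))
E
```

```text
t 58.5 tcp [0.6256 0.0871 0.2421] yaw 94.81 width 0.0431 F [ 0.4 -0.5 -0.9] q7 -0.34
  shift cm (tool axes now) [ 0.02 -0.6  -0.19] twist deg 0.0 tool z [ 1.e-04 -0.e+00 -1.e+00]
```

View pics/l8side.png

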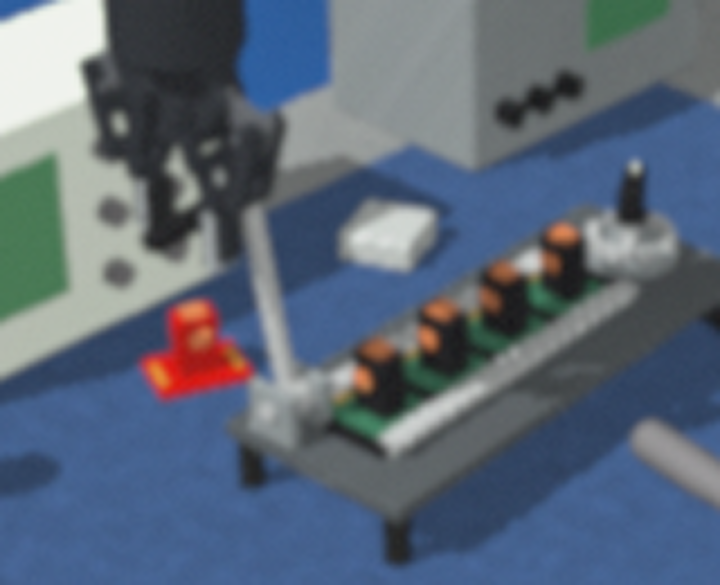

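>>> move_arm(
  targets=[
    [0, 0, -1, 0, 0],
    [0, 0, -2, 0, 0],
    [0, 0, -2.5, 0, 0],
    [0, 0, -2.5, 0, 0],
    [0, 0, -2, 0, 0],
    [-2, 0, 0, -5, 0],
    [0, 0, 0, -5, 0],
    [0, 0, 0, -5, 0],
    [0, 0, 0, -5, 0],
    [0, 0, 0, -5, 0],
    [0, 0, 0, -4.8, 0],
    [0, 0, 0, 0, 0],
  ],
)

```text
time_s: 59.55
tool_pos: [0.6273, 0.0671, 0.3428]
ee_rot: [0.0, 0.463, 0.886, 0.0]
wrist_force: [-0.2, 0.7, -0.4]
grip_width: 0.043
```

```bash
python3 - <<'E'
from h import *
go([.5925,-.2388,.225],Q[2]-1.05+np.pi,0)
p=eyes.snapshot("top"); im=p["pixels"][:,:,::-1]
cv2.imwrite(f"pics/m1top.png",im)
E
```

```text
t 59.55 tcp [0.6273 0.0671 0.3428] yaw 124.82 width 0.043 F [-0.2  0.7 -0.4] q7 0.21
  shift cm (tool axes now) [-23.13 -20.33  11.78] twist deg 0.18 tool z [ 5.e-04  1.e-04 -1.e+00]
```

View pics/m1top.png

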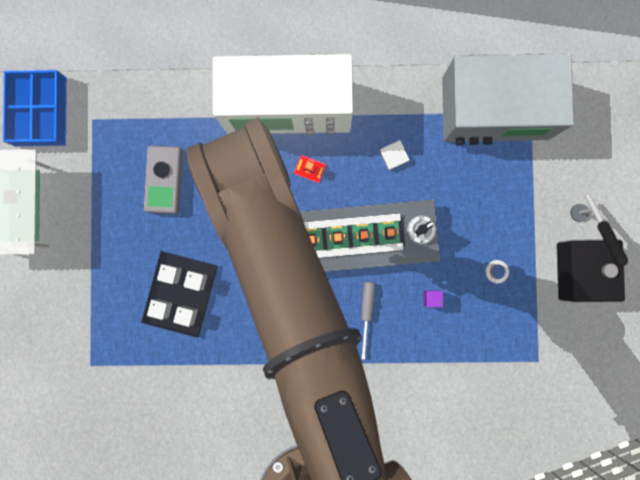

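>>> move_arm(
  targets=[
    [-2.1, -1.85, 0, 0, 0],
    [-2.1, -1.85, 0, 0, 0],
    [-2.1, -1.85, 0, 0, 0],
    [-2.1, -1.85, 0, 0, 0],
    [-2.1, -1.85, 0, 0, 0],
    [-2.1, -1.85, 0, 0, 0],
    [-2.1, -1.85, 0, 0, 0],
    [-2.1, -1.85, 1, 0, 0],
    [-2.1, -1.85, 2, 0, 0],
    [-2.1, -1.85, 2, 0, 0],
    [-2.1, -1.8, 2, 0.2, 0],
    [0, 0, 2, 0, 0],
  ],
)

```text
time_s: 60.6
tool_pos: [0.5897, -0.2461, 0.2513]
ee_rot: [0.001, 0.472, 0.882, -0.002]
wrist_force: [-0.9, -2.0, -1.3]
grip_width: 0.043
```

>>> move_arm(
  targets=[
    [0, 0, 1, 0, 0],
    [0, 0, 0, 0, 0],
    [0, 0, 0, 0, 0],
    [0, 0, 0, 0, 0],
  ],
)

```text
time_s: 60.93
tool_pos: [0.5924, -0.2369, 0.2437]
ee_rot: [0.001, 0.466, 0.885, 0.0]
wrist_force: [1.3, -1.0, 0.7]
grip_width: 0.0427
```

```bash
python3 - <<'E'
from h import *
go([.5925,-.2388,.1445],Q[2]-1.05+np.pi,0)
p=eyes.snapshot("side"); im=p["pixels"][:,:,::-1]
cv2.imwrite(f"pics/m2side.png",cv2.resize(im[180:300,310:430],None,fx=5,fy=5,interpolation=cv2.INTER_CUBIC))
E
```

```text
t 60.93 tcp [ 0.5924 -0.2369  0.2437] yaw 124.47 width 0.0427 F [ 1.3 -1.   0.7] q7 0.68
  shift cm (tool axes now) [-0.15 -0.12  9.92] twist deg -0.17 tool z [ 0.0021 -0.     -1.    ]
```

View pics/m2side.png

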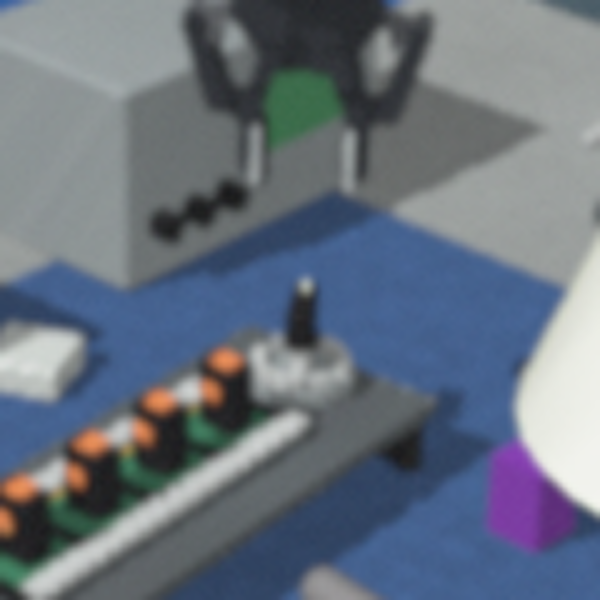

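>>> move_arm(
  targets=[
    [-0.1, -0.1, 1, 0, 0],
    [0, 0, 1, 0, 0],
    [0, 0, 1, 0, 0],
    [0, 0, 1, 0, 0],
    [0, 0, 1, 0, 0],
    [0, 0, 1, 0, 0],
    [0, 0, 0, 0, 0],
    [0, 0, 0, 0, 0],
    [0, 0, 0, 0, 0],
  ],
)

```text
time_s: 61.73
tool_pos: [0.5914, -0.2395, 0.1823]
ee_rot: [0.0, 0.466, 0.885, 0.0]
wrist_force: [-0.4, -0.5, 0.0]
grip_width: 0.0428
```

```bash
python3 - <<'E'
from h import *
go([.5925,-.2388,.1440],Q[2]-1.05+np.pi,0)
E
```

```text
t 61.73 tcp [ 0.5914 -0.2395  0.1823] yaw 124.41 width 0.0428 F [-0.4 -0.5  0. ] q7 0.65
  shift cm (tool axes now) [-0.    0.13  3.83] twist deg -0.23 tool z [ 4.e-04  0.e+00 -1.e+00]
```

>>> move_arm(
  targets=[
    [0, 0.1, 0.8, -0.2, 0],
    [0, 0, 0.8, 0, 0],
    [0, 0, 0.8, 0, 0],
    [0, 0, 0.8, 0, 0],
    [0, 0, 0.6, 0, 0],
    [0, 0, 0, 0, 0],
    [0, 0, 0, 0, 0],
    [0, 0, 0, 0, 0],
  ],
)

```text
time_s: 62.4
tool_pos: [0.5921, -0.2391, 0.1443]
ee_rot: [0.0, 0.465, 0.885, 0.0]
wrist_force: [-0.0, 0.6, 0.7]
grip_width: 0.0429
```

>>> move_arm(
  targets=[
    [0, 0, 0, 0, -0.2],
    [0, 0, 0, 0, -0.5],
    [0, 0, 0, 0, -1],
    [0, 0, 0, 0, -1],
    [0, 0, 0, 0, -1],
    [0, 0, 0, 0, -1],
    [0, 0, 0, 0, -1],
    [0, 0, 0, 0, -1],
  ],
)

```text
time_s: 63.07
tool_pos: [0.5926, -0.2388, 0.1449]
ee_rot: [0.001, 0.465, 0.885, 0.0]
wrist_force: [-0.2, 1.9, 6.4]
grip_width: 0.018
```

```bash
python3 - <<'E'
from h import *
go([.5925,-.2388,.1440],Q[2]-1.05+np.pi,0)
p=eyes.snapshot("side"); im=p["pixels"][:,:,::-1]
cv2.imwrite(f"pics/m3side.png",cv2.resize(im[180:300,310:430],None,fx=5,fy=5,interpolation=cv2.INTER_CUBIC))
E
```

```text
t 63.07 tcp [ 0.5926 -0.2388  0.1449] yaw 124.62 width 0.018 F [-0.2  1.9  6.4] q7 0.63
  shift cm (tool axes now) [ 0.01 -0.    0.09] twist deg -0.02 tool z [ 1.6e-03 -2.0e-04 -1.0e+00]
```

View pics/m3side.png

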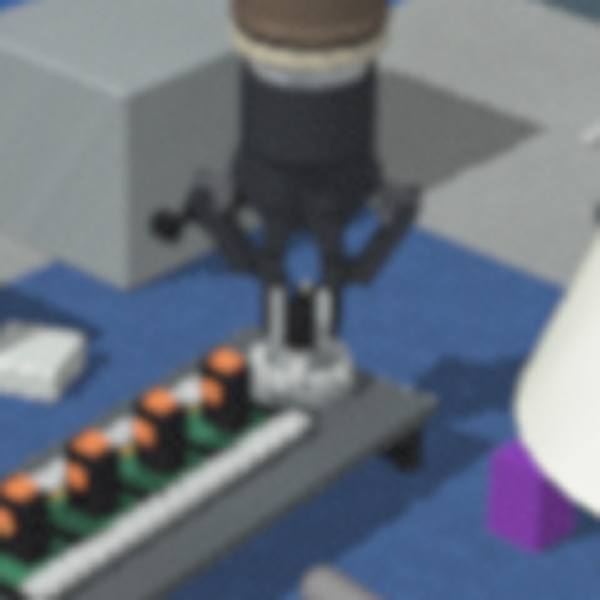

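Gripped. Lift, turn counter-clockwise 60°.

>>> move_arm(
  targets=[
    [0, 0, -0.3, 0, -1],
    [0, 0, -0.3, 0, -1],
    [0, 0, -0.3, 0, -1],
    [0, 0, -0.3, 0, -1],
    [0, 0, 0, 0, -1],
    [0, 0, 0, 0, -1],
    [0, 0, 0, 0, -1],
  ],
)

```text
time_s: 63.7
tool_pos: [0.5923, -0.2388, 0.1559]
ee_rot: [0.0, 0.465, 0.885, 0.0]
wrist_force: [6.1, 0.5, -6.4]
grip_width: 0.0173
```

>>> move_arm(
  targets=[
    [0, 0, 0, -5, -1],
    [0, 0, 0, -5, -1],
    [0, 0, 0, -5, -1],
    [0, 0, 0, -5, -1],
    [0, 0, 0, -5, -1],
    [0, 0, 0, -5, -1],
    [0, 0, 0, -5, -1],
    [0, 0, 0, -5, -1],
    [0, 0, 0, -5, -1],
    [0, 0, 0, -5, -1],
    [0, 0, 0, -5, -1],
    [0, 0, 0, -5, -1],
  ],
)

```text
time_s: 64.7
tool_pos: [0.5922, -0.2391, 0.1558]
ee_rot: [0.0, -0.042, 0.999, 0.0]
wrist_force: [6.8, 0.4, -6.3]
grip_width: 0.0178
```

>>> move_arm(
  targets=[
    [0, 0, 0, 0, -1],
    [0, 0, 0, 0, -1],
    [0, 0, 0, 0, -1],
  ],
)

```text
time_s: 64.95
tool_pos: [0.5922, -0.2391, 0.1557]
ee_rot: [0.0, -0.04, 0.999, 0.0]
wrist_force: [5.7, 0.0, -7.2]
grip_width: 0.0176
```

```bash
python3 - <<'E'
from h import *
go([.5925,-.2388,.1440],Q[2]+np.pi,0)
p=eyes.snapshot("side"); im=p["pixels"][:,:,::-1]
cv2.imwrite(f"pics/m4side.png",cv2.resize(im[200:320,280:420],None,fx=5,fy=5,interpolation=cv2.INTER_CUBIC))
E
```

```text
t 64.95 tcp [ 0.5922 -0.2391  0.1557] yaw -175.39 width 0.0176 F [ 5.7  0.  -7.2] q7 1.53
  shift cm (tool axes now) [-0.04  0.03  1.17] twist deg -0.19 tool z [ 6.e-04  3.e-04 -1.e+00]
```

View pics/m4side.png

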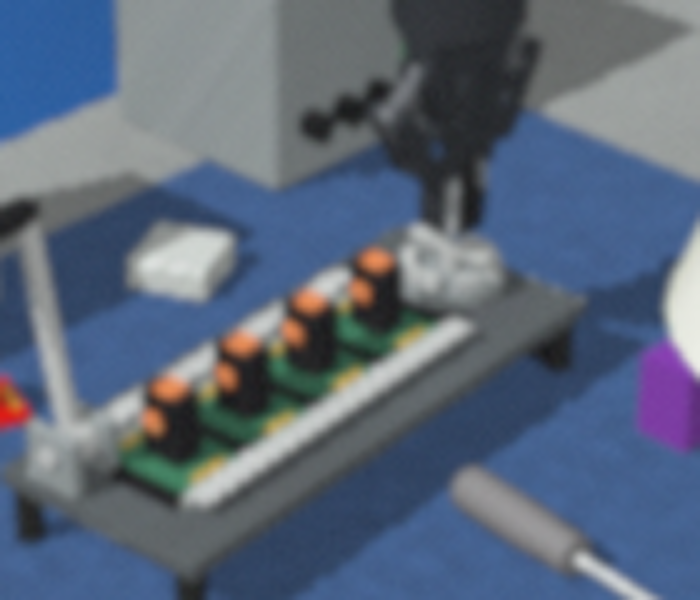

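Bars retracted. Lower into the notch, release, retreat.

>>> move_arm(
  targets=[
    [0, 0, 0.3, 0, -1],
    [0, 0, 0.3, 0, -1],
    [0, 0, 0.3, 0, -1],
    [0, 0, 0.25, 0, -1],
    [0, 0, 0, 0, -1],
    [0, 0, 0, 0, -1],
    [0, 0, 0, 0, -1],
  ],
)

```text
time_s: 65.58
tool_pos: [0.5923, -0.239, 0.145]
ee_rot: [0.001, -0.04, 0.999, -0.0]
wrist_force: [4.0, 0.4, 1.5]
grip_width: 0.0177
```

>>> move_arm(
  targets=[
    [0, 0, 0, 0, -0.5],
    [0, 0, 0, 0, -0.3],
    [0, 0, 0, 0, -0.1],
    [0, 0, 0, 0, -0.1],
    [0, 0, 0, 0, -0.1],
    [0, 0, -1, 0, -0.1],
    [0, 0, -2, 0, 0],
    [0, 0, -3, 0, 0],
    [0, 0, -3, 0, 0],
    [0, 0, -3, 0, 0],
    [2.5, 0, -2, 0, 0],
    [3, 0, 0, 0, 0],
  ],
)

```text
time_s: 66.58
tool_pos: [0.5398, -0.2423, 0.2899]
ee_rot: [0.004, -0.041, 0.999, -0.001]
wrist_force: [-0.2, 0.3, -0.5]
grip_width: 0.0427
```

>>> move_arm(
  targets=[
    [3, 0, 0, 0, 0],
    [3, 0, 0, 0, 0],
    [3, 0, 0, 0, 0],
    [3, 0, 0, 0, 0],
    [2, 0, 0, 0, 0],
    [0, 0, 0, 0, 0],
    [0, 0, 0, 0, 0],
  ],
)

```text
time_s: 67.17
tool_pos: [0.3968, -0.2551, 0.2854]
ee_rot: [-0.0, -0.039, 0.999, -0.001]
wrist_force: [0.4, -0.6, 0.2]
grip_width: 0.0427
```

```bash
python3 - <<'E'
from h import *
go([.5925,-.2388,.1440],Q[2]+np.pi,0)
p=eyes.snapshot("side"); im=p["pixels"][:,:,::-1]
cv2.imwrite(f"pics/n1side.png",cv2.resize(im[180:430,170:430],None,fx=3,fy=2.4*1.25,interpolation=cv2.INTER_CUBIC)[:600])
cv2.imwrite(f"pics/n2side.png",cv2.resize(im[200:320,280:420],None,fx=5,fy=5,interpolation=cv2.INTER_CUBIC))
p=eyes.snapshot("top"); im=p["pixels"][:,:,::-1]
cv2.imwrite(f"pics/n1top.png",im)
cv2.imwrite(f"pics/n2top.png",cv2.resize(im[180:300,250:450],None,fx=4,fy=4,interpolation=cv2.INTER_CUBIC))
E
```

```text
t 67.17 tcp [ 0.3968 -0.2551  0.2854] yaw -175.49 width 0.0427 F [ 0.4 -0.6  0.2] q7 1.83
  shift cm (tool axes now) [-19.64   0.11  14.14] twist deg -0.29 tool z [-0.     -0.0016 -1.    ]
```

View pics/n2side.png

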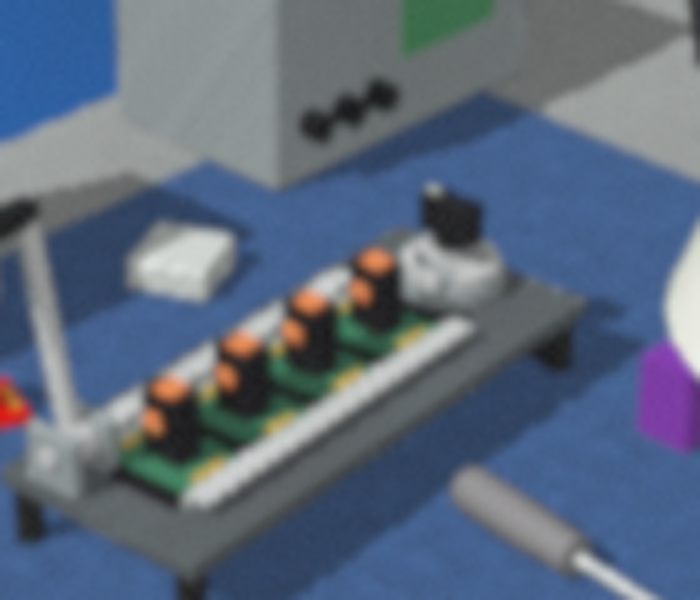

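View pics/n2top.png

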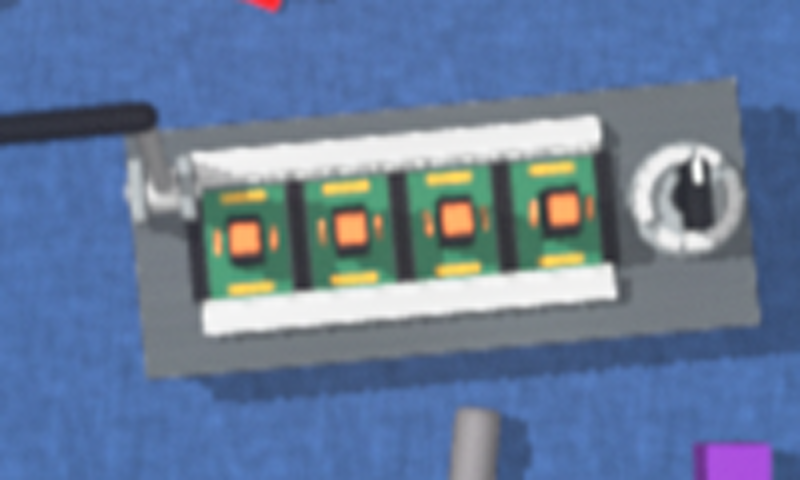

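View pics/n1top.png

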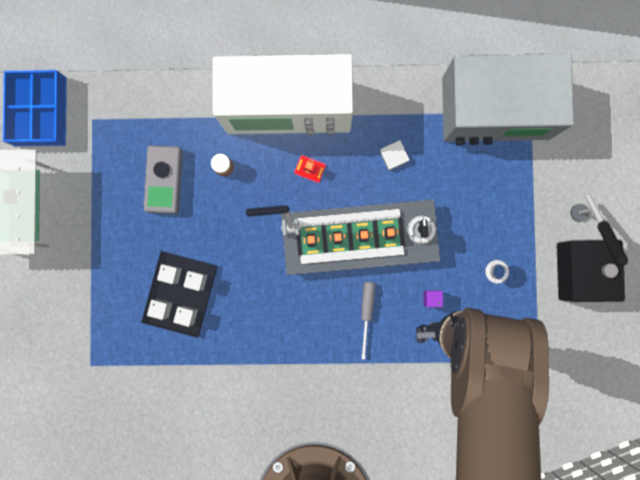

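View pics/n1side.png

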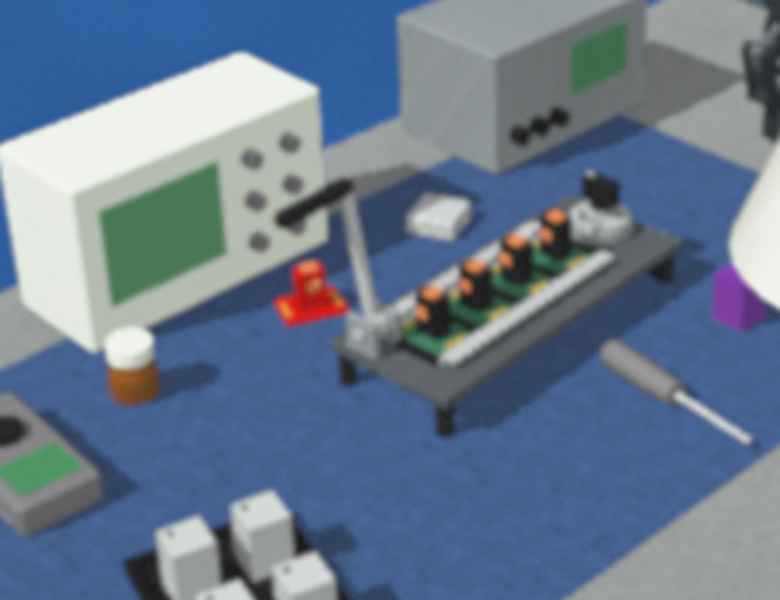

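```bash
python3 - <<'E'
from h import *
p=eyes.snapshot("side"); im=p["pixels"][:,:,::-1]
a=cv2.imread("pics/side1.png")
d=cv2.absdiff(a,im).max(2)
print("knob diff",d[232:262,362:380].mean(),d[232:262,362:380].max(),"bystander ref",d[265:290,262:285].mean())
print("lever diff",d[238:300,255:300].mean(), "screwdriver",d[290:330,370:420].mean())
cv2.imwrite("pics/z_side.png",np.hstack([cv2.resize(im[225:275,340:400],None,fx=6,fy=6),cv2.resize(a[225:275,340:400],None,fx=6,fy=6)]))
cv2.imwrite("pics/z_tray.png",cv2.resize(im[320:430,190:310],None,fx=5,fy=5,interpolation=cv2.INTER_CUBIC))
pt=eyes.snapshot("top"); print(tray_pose(pt))
t=cv2.imread("pics/top1.png"); dt=cv2.absdiff(t,pt["pixels"][:,:,::-1].copy()).max(2)
cv2.imwrite("pics/z_diff.png",np.clip(dt.astype(int)*3,0,255).astype(np.uint8))
E
```

```text
knob diff 6.698148148148148 74 bystander ref 2.12
lever diff 1.7727598566308245 screwdriver 1.6635
spot tray [139. 250.  80.  88.] 0.6
spot tray [486. 259.  24.  23.] 0.39
spot tray [145. 142.  40.  73.] 0.37
minrect 458.0 295.5 130.5 161.7 74.6
(0.4580391540527344, 0.29547808837890627, np.float64(-0.26926369570242326))
```

View pics/z_side.png

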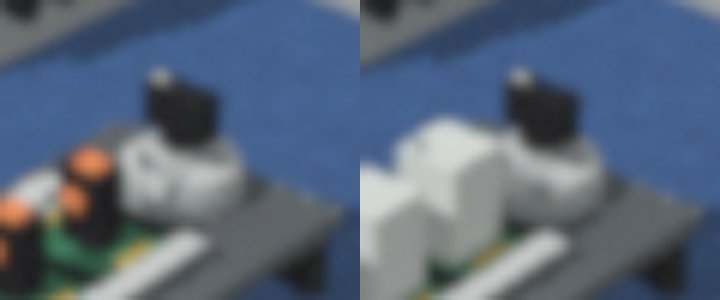

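View pics/z_tray.png

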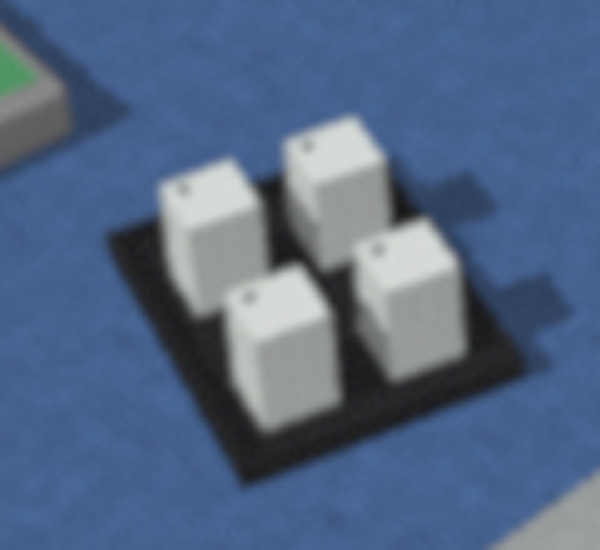

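View pics/z_diff.png

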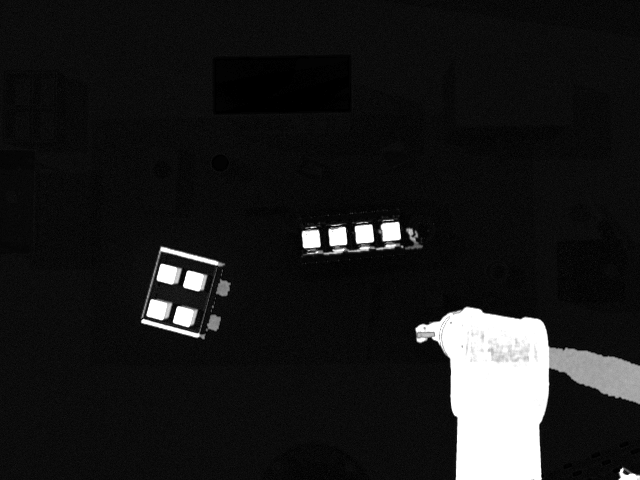

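```bash
python3 -c "
from bench import manip
print(manip.job_done())"
```

```text
the job is handed in; nothing more can be done
None
```

The job is handed in after about 67 s of the 210 s allowed, and I found no failed step in my checks. `job_done` reports no verdict.

**What I did**
- I locked the knob, and the hold-down bars were seen to slide in.
- All four modules wore covers. I pulled all four off and stood them upright in the tray. The modules stayed seated.
- I pulled the contact lever until the resistance rose sharply with almost no further travel, which I took as its stop. I eased it back at about 0.3 rad/s into its home stop before letting go.
- I turned the knob back to its released notch and moved the arm clear.

**What the last checks showed**
- **Knob and bars:** side by side with the start picture, the knob's height and angle look the same. The bars are back in their released position.
- **Lever:** home, at the same pixels as at the start.
- **Modules and covers:** four bare modules sit in their nests, and four covers stand upright inside the tray walls.
- **Bystanders:** a before/after difference of the top picture shows nothing else moved.

**What disagreed**
- **Tray:** it ended about 9 mm nearer the robot than at the start. It was either knocked or nudged, and the covers stayed upright inside it.
- **Lever position:** the grip bar sat about 4 mm further from the robot than my fixture fit said, so I found its home by force.
- **Grip width:** it read about 18 mm on the 14 mm knob wing and 14 mm on the 16 mm lever bar. Both grips held.

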